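# Get the hemmed-in specimen dish onto the balance

## Robot

A 6-joint arm with a two-finger parallel gripper is mounted at the origin on the work surface. World frame = base frame: x ahead of the robot, y to its left, z up, the work surface at z = 0. Lengths are in m, angles in degrees, forces in N, time in s.
With the tool pointing down it reaches from about 0.3 to 0.875 m from the base axis. Payload 6.4 kg.
Tool frame: the origin (TCP) lies between the finger pads; the fingertips stand 11 mm ahead of it and the grasp point (between the pads) lies 8 mm behind it; z points along the fingers, y is the line along which they close (so a half turn about z gives the same grasp; the last joint's range is limited). The gripper opens to 85 mm and grips with 20 to 120 N. Pads are 22 mm wide; open, the fingers measure 114 mm over their backs; the gripper's body (76 mm by 85 mm) begins 54 mm behind the grasp point. The pads swing forward as they close: fully open they stand 13 mm farther back than shut.
Start: joints at [58.711, 10.359, 92.074, -0, 77.567, -11.82], TCP at [0.192, 0.542, 0.213] pointing down, gripper open.
Joint ranges: [-171.53, 171.53], [-51.25, 118.39], [17.06, 147.69], [-65.23, 245.23], [0, 150.52], [-178.68, 178.68]. Speed limits (degrees/s): [147.25, 147.25, 172.46, 180, 180, 180].

## Interface

Orientations are given as a 3x3 rotation matrix whose columns are the frame's x, y, z axes.
In Python, from cell import bot gives the robot as it stands.
- The arm moves only by the shell command python3 -m crank 'ROWS' [OPENING] [FORCE]. ROWS is JSON, a list of rows, each an object of numbers: "tx", "ty", "tz": the shift along the tool's x, y, z in cm; "twist": the turn about the tool's z in rad. In form: [{"tx": .., "ty": .., "tz": .., "twist": ..}, ...]. A call has 1 to 5 rows; each row is the pose to reach, as a shift and turn from the pose commanded when the call began, along the tool's axes at that moment; what a row does not reach only later rows make up. A row lasts 1/12 s, in which the tool goes at most 41.7 mm and 7.16 degrees, less where a joint would pass 70% of its speed; a pose out of reach is approached as far as the arm can. A call with a gripper value outside its range is refused whole. OPENING is the opening, from 0 (shut) to 1 (fully open), set as the call begins (- or left out, the last holds). The fingers move at their own pace and stop on an object; FORCE is the grip in N (left out, the last holds). Time passes only in rows, so rows that repeat a pose let the fingers close. It gives the time, the measured TCP pose, the force, the opening and the grip force at its end, in the units of the state.
- bot.get_state(): the state, without advancing time (a new reading comes with each control period).
- bot.read_camera(name): name is "scene" or "top" or "wrist"; returns a dict with "img" (400x640x3 uint8, red, green, blue), "z_map" (400x640 float32, m along the optical axis (not along the pixel's ray), 0 where there is no reading), "fx", "fy", "cx", "cy" (pixels), "dist_coeffs" ([k1, k2, p1, p2, k3] as OpenCV has them; the pictures are not rectified), "rvec" (rotation vector, rad) and "tvec" (3), from world to camera coordinates, as OpenCV has them. Camera axes: x right, y down, z forward; pixel columns grow to the right and rows downward; lengths in m; the calibration is good to about 2 mm. A picture is of the moment at which its call begins.
- bot.hand_in(): hands the job in; it is judged then, once.
Trained networks look in the newest picture that a camera, given by its name, has taken for a name from the list of things; names that differ only in an ending like _2 or _b are one class to them, and where a whole thing is asked for, a point or a joint stands for the part that bears it (a point fixed in the world has none). Each returns a list of dicts, best first, with "p" (0 to 1); they miss things now and then, are a little off and sometimes report something else, mostly with a low value. They report only what shows in the picture. A call takes as long as a camera call.
- bot.look_for(query, camera): "bbox" ([left, top, right, bottom] in pixels, round what is visible of it).
- bot.regions_of(query, camera): "region" (400x640 bool, what is visible of it) and "bbox" ([left, top, right, bottom] in pixels, round what is visible of it).
- bot.landmark_of(query, camera): "location" ([row, column] in pixels: a listed point, or the origin of a listed thing).
The state is a dict: "time_s": time; "joints": joint angles; "dq": joint speeds; "tau": joint torques, N m; "eef_pos": TCP position; "ee_rot": TCP orientation; "force": force on the tool from outside, world axes, zero at the start; "moment": the same for the moment, N m; "width": finger opening in m; "gripper_force": force on a finger pad.
Only numpy, scipy, OpenCV 4.12 (cv2) and the standard library are available. Lean on these libraries where they do the work, as an engineer would, in place of code of your own. Each camera call takes 0.05 s, during which the arm holds its last target. There are 200 camera calls.

## Task

The specimen dish in the middle of the white caddy is hemmed in by three dropper bottles: first stand all three bottles on the blue lid. With all three there, set the dish in the centre of the balance pan and leave it there; then stand every bottle back in the middle of the caddy seat of its own colour. Do not tip the dish or the bottles on the way, and let go of everything at the end.

Things in the scene. Friction and masses are not known exactly. Their poses are not given: they have to be found in the camera images.
- bottle_red_mid (a point): Centre, half-way up, of the loose amber dropper bottle with a red cap and a red band on its white label. Round, upright, 85 mm tall in all, about 120 g: body 44 mm diameter up to 55 mm above its underside, cap 32 mm. This point is 42.5 mm above its underside; z points to the cap. It starts standing on the red seat.
- bottle_yellow_mid (a point): Centre, half-way up, of the loose amber dropper bottle with a yellow cap and a yellow band on its white label. Round, upright, 85 mm tall in all, about 120 g: body 44 mm diameter up to 55 mm above its underside, cap 32 mm. This point is 42.5 mm above its underside; z points to the cap. It starts standing on the yellow seat.
- bottle_green_mid (a point): Centre, half-way up, of the loose amber dropper bottle with a green cap and a green band on its white label. Round, upright, 85 mm tall in all, about 120 g: body 44 mm diameter up to 55 mm above its underside, cap 32 mm. This point is 42.5 mm above its underside; z points to the cap. It starts standing on the green seat.
- dish_mid (a point): Centre of the loose closed specimen dish: round, clear, light-blue floor, dark-red specimen inside; 60 mm diameter, 25 mm tall, flat top, straight sides, about 90 g. This point is 12.5 mm above its underside. It starts in the middle of a flat white round caddy (fixed, 200 mm diameter, top 8 mm above the table), the three bottles round it, axes 62 mm from its own, too close for fingers.
- seat_red: Flat red disc fixed on the white caddy, 56 mm diameter, 3 mm thick, its top 11 mm above the table: the home of the red bottle. Origin at the centre of its underside (8 mm above the table). A narrow rim of it shows round the bottle. The three seats lie 62 mm from the caddy's middle, 120 degrees apart, the colours in any order.
- seat_yellow: Flat yellow disc fixed on the white caddy, 56 mm diameter, 3 mm thick, its top 11 mm above the table: the home of the yellow bottle. Origin at the centre of its underside (8 mm above the table). A narrow rim of it shows round the bottle. The three seats lie 62 mm from the caddy's middle, 120 degrees apart, the colours in any order.
- seat_green: Flat green disc fixed on the white caddy, 56 mm diameter, 3 mm thick, its top 11 mm above the table: the home of the green bottle. Origin at the centre of its underside (8 mm above the table). A narrow rim of it shows round the bottle. The three seats lie 62 mm from the caddy's middle, 120 degrees apart, the colours in any order.
- lid: Dark-blue rectangular storage-box lid lying flat on the table, the side area: a fixed slab 220 mm along its own x, 180 mm along its own y, 10 mm thick, flat on top without a rim. Origin at the centre of its underside, on the table; its yaw varies.
- pan (a point): Centre of the top face of the round steel pan of the white laboratory balance (fixed; its pan does not move). Pan 100 mm diameter, flat, its top 45 mm above the table; the balance's housing below is 200 x 150 mm and 38 mm tall, with a greenish display at one end. z points up.

How it is judged:
By the outcome, as a careful person would: the job done as asked, in the order asked, and still so for the second after the job is handed in, with the robot touching nothing.
It also fails if it takes over 144 s, if anything falls off the work surface, if the arm or the gripper's body presses on something with over 40 N, if the wrist force passes 120 N, or if a joint passes its speed limit or range.

## Working session

There is one attempt and no reset: what is moved stays moved. The work goes in short steps, Python scripts to look and compute and a shell command to move; the robot and the scene stay as the last step left them, time stands still between calls to the robot, and variables do not carry over. Pictures are saved under pics/ and viewed, at most 15 in all, crops included, and the job is handed in when it is done.

```bash
ls; mkdir -p pics
cat > h.py <<'E'
import numpy as np, cv2
from cell import bot
def cam(n):
    c=bot.read_camera(n); c['K']=np.array([[c['fx'],0,c['cx']],[0,c['fy'],c['cy']],[0,0,1.]])
    c['R']=cv2.Rodrigues(np.array(c['rvec'],float))[0]; c['t']=np.array(c['tvec'],float).ravel(); return c
def rays(c,uv):
    p=cv2.undistortPoints(np.array(uv,float).reshape(-1,1,2),c['K'],np.array(c['dist_coeffs'],float)).reshape(-1,2)
    return np.c_[p,np.ones(len(p))]
def onz(c,uv,z):  # intersect with plane z
    d=rays(c,uv)@c['R']; o=-c['R'].T@c['t']
    return o+d*((z-o[2])/d[:,2])[:,None]
def bydepth(c,uv):
    uv=np.array(uv).reshape(-1,2); Z=c['z_map'][uv[:,1].astype(int),uv[:,0].astype(int)]
    return (rays(c,uv)*Z[:,None]-c['t'])@c['R'], Z
def lm(c,n,q,z):
    r=bot.landmark_of(q,n)
    return [(round(a['p'],2),np.round(a['location'],1).tolist(),np.round(onz(c,[a['location'][::-1]],z)[0],4).tolist()) for a in r[:2]]
Q={'bottle_red_mid':.0535,'bottle_yellow_mid':.0535,'bottle_green_mid':.0535,'dish_mid':.0205,'seat_red':.008,'seat_yellow':.008,'seat_green':.008,'lid':0,'pan':.045}
def save(c,f): cv2.imwrite('pics/'+f,c['img'][:,:,::-1])
E
python3 - <<'E'
from h import *
for n in ['top','scene']:
    c=cam(n); save(c,n+'1.png')
    print(n,-c['R'].T@c['t'])
    for q,z in Q.items(): print(q,lm(c,n,q,z))
s=bot.get_state(); print(s['eef_pos'],s['ee_rot'],s['width'],s['time_s'])
E
```

```text
pics
top [0.38013128 0.00245077 1.36971293]
bottle_red_mid [(0.53, [231.5, 472.8], [0.456, -0.4171, 0.0535])]
bottle_yellow_mid [(0.69, [200.3, 446.0], [0.5384, -0.3445, 0.0535]), (0.3, [226.0, 196.0], [0.4557, 0.318, 0.0535])]
bottle_green_mid [(0.65, [237.5, 436.8], [0.4384, -0.3191, 0.0535])]
dish_mid [(0.81, [224.6, 450.5], [0.4757, -0.3653, 0.0205])]
seat_red [(0.4, [228.4, 468.8], [0.467, -0.4203, 0.008])]
seat_yellow [(0.64, [204.2, 438.3], [0.5325, -0.3348, 0.008])]
seat_green [(0.64, [237.8, 430.7], [0.4393, -0.3132, 0.008])]
lid [(0.77, [225.9, 195.2], [0.459, 0.333, 0.0])]
pan [(0.72, [189.2, 309.1], [0.5611, 0.0224, 0.045])]
scene [ 1.146225   -0.16858657  0.64357607]
bottle_red_mid [(0.97, [227.8, 134.2], [0.4588, -0.4178, 0.0535])]
bottle_yellow_mid [(0.72, [246.1, 170.0], [0.5376, -0.3371, 0.0535])]
bottle_green_mid []
dish_mid [(0.44, [240.5, 167.9], [0.4842, -0.3519, 0.0205])]
seat_red [(0.63, [243.1, 141.5], [0.4639, -0.4149, 0.008])]
seat_yellow [(0.44, [261.1, 169.9], [0.5374, -0.3486, 0.008])]
seat_green [(0.65, [228.4, 186.9], [0.4406, -0.3126, 0.008])]
lid [(0.63, [192.8, 427.8], [0.4571, 0.32, 0.0])]
pan [(0.75, [222.1, 331.5], [0.5458, 0.0197, 0.045])]
[0.19163897 0.54213399 0.21309176] [[-9.42822861e-01  3.33294245e-01 -5.82611250e-06]
 [ 3.33294245e-01  9.42822860e-01 -1.97280403e-05]
 [-1.08225025e-06 -2.05418572e-05 -1.00000000e+00]] 0.0853149856163585 1.0
```

View pics/top1.png

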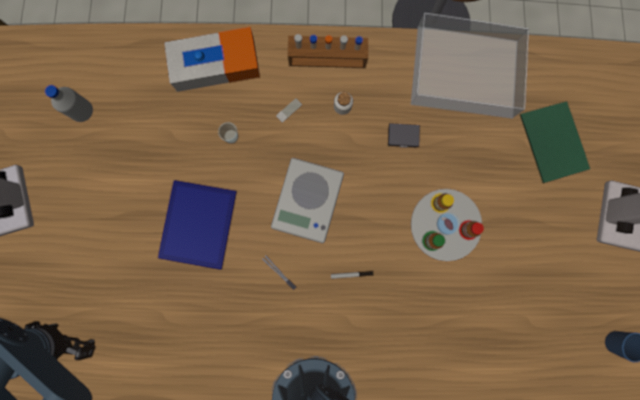

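View pics/scene1.png

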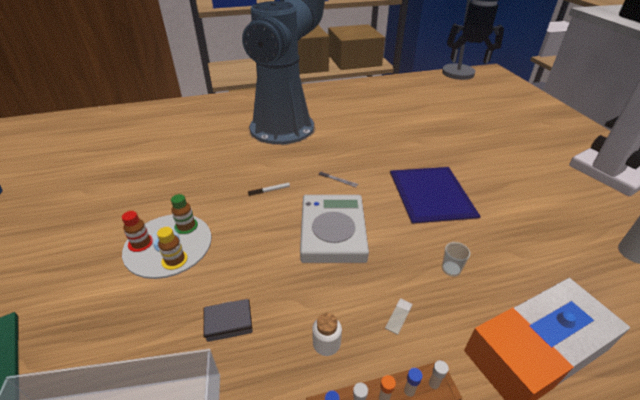

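Run:
```python
from h import *
c=cam('top')
# caddy-frame fit: seat ring centre, lid outline, bottle caps from depth
for q in ['lid','pan']:
    r=bot.regions_of(q,'top')[0]; m=r['region'].astype(np.uint8)
    (ct,_)=cv2.findContours(m,cv2.RETR_EXTERNAL,cv2.CHAIN_APPROX_NONE); k=max(ct,key=cv2.contourArea).reshape(-1,2)
    w=onz(c,k,.01 if q=='lid' else .045)[:,:2].astype(np.float32)
    print(q,r['p'],cv2.minAreaRect(w),r['bbox'])
v,u=np.mgrid[160:280,400:520]; uv=np.c_[u.ravel(),v.ravel()]
P,Z=bydepth(c,uv); k=(Z>0)&(P[:,2]>.08)&(P[:,2]<.115); img=np.zeros((400,640),np.uint8)
img[uv[k,1],uv[k,0]]=1
n,l,st,ce=cv2.connectedComponentsWithStats(img)
for i in range(1,n):
    if st[i,4]>15: 
        ku=np.argwhere(l==i)[:,::-1]; print('cap',st[i,4],ce[i],onz(c,[ce[i]],.096)[0],bydepth(c,ku)[0][:,2].mean(),c['img'][l==i].mean(0))
```

```text
lid 0.72 ((0.4622148871421814, 0.3269515931606293), (0.18423181772232056, 0.22277295589447021), 81.76847839355469) [153.6, 181.4, 234.1, 270.1]
pan 0.74 ((0.5330660343170166, 0.02634570002555847), (0.15019097924232483, 0.1981457620859146), 75.34660339355469) [270.2, 157.5, 346.5, 244.3]
cap 121 [446.96694215 199.90082645] [ 0.53435588 -0.33590001  0.096     ] 0.0954479474200699 [158.09090909 131.99173554  31.8677686 ]
cap 126 [476.74603175 227.8968254 ] [ 0.46305347 -0.41412221  0.096     ] 0.09506627406107122 [139.11904762  36.96825397  28.71428571]
cap 129 [438.04651163 239.76744186] [ 0.43075669 -0.31191611  0.096     ] 0.09571682184649986 [47.73643411 86.98449612 45.96124031]
```

The top view shows the caddy at about px (447,225), with yellow at (444,201), red at (471,230) and green at (433,240). The lid is at (198,225) and the pan at (310,190). The scene view agrees. The cap positions fit the 62 mm ring, which puts the caddy centre at about (0.476,-0.354). Next I move above it for a closer look with the wrist camera.

```bash
python3 -m crank '[{"tx":-4,"ty":-1.7,"tz":-0.5},{"tx":-8,"ty":-3.5,"tz":-1},{"tx":-12,"ty":-5.2,"tz":-1.5},{"tx":-16.2,"ty":-7,"tz":-2},{"tx":-16.2,"ty":-7,"tz":-2}]' 1 40
python3 -m crank '[{"tx":-16.2,"ty":-7,"tz":-2},{"tx":-16.2,"ty":-7,"tz":-2},{"tx":-16.2,"ty":-7,"tz":-2},{"tx":-16.2,"ty":-7,"tz":-2},{"tx":-16.2,"ty":-7,"tz":-2}]'
python3 -m crank '[{"tx":-6.1,"ty":-15.1},{"tx":-6.1,"ty":-15.1},{"tx":-6.1,"ty":-15.1},{"tx":-6.1,"ty":-15.1}]'
python3 -m crank '[{"tx":-6.1,"ty":-15.1},{"tx":-6.1,"ty":-15.1},{"tx":-6.1,"ty":-15.1},{"tx":-6.1,"ty":-15.1}]'
```

```text
invalid input at $[0]: expected keys tx, ty, tz, twist
invalid input at $[0]: expected keys tx, ty, tz, twist
invalid input at $[0]: expected keys tx, ty, tz, twist
invalid input at $[0]: expected keys tx, ty, tz, twist
```

```bash
python3 -m crank '[{"tx":-4,"ty":-1.7,"tz":-0.5,"twist":0},{"tx":-8,"ty":-3.5,"tz":-1,"twist":0},{"tx":-12,"ty":-5.2,"tz":-1.5,"twist":0},{"tx":-16.2,"ty":-7,"tz":-2,"twist":0},{"tx":-16.2,"ty":-7,"tz":-2,"twist":0}]' 1 40
python3 -m crank '[{"tx":-16.2,"ty":-7,"tz":-2,"twist":0},{"tx":-16.2,"ty":-7,"tz":-2,"twist":0},{"tx":-16.2,"ty":-7,"tz":-2,"twist":0},{"tx":-16.2,"ty":-7,"tz":-2,"twist":0},{"tx":-16.2,"ty":-7,"tz":-2,"twist":0}]'
python3 -m crank '[{"tx":-6.1,"ty":-15.1,"tz":0,"twist":0},{"tx":-6.1,"ty":-15.1,"tz":0,"twist":0},{"tx":-6.1,"ty":-15.1,"tz":0,"twist":0},{"tx":-6.1,"ty":-15.1,"tz":0,"twist":0}]'
python3 -m crank '[{"tx":-6.1,"ty":-15.1,"tz":0,"twist":0},{"tx":-6.1,"ty":-15.1,"tz":0,"twist":0},{"tx":-6.1,"ty":-15.1,"tz":0,"twist":0},{"tx":-6.1,"ty":-15.1,"tz":0,"twist":0}]'
```

```text
time_s: 1.57
eef_pos: [0.3249, 0.4191, 0.234]
ee_rot: [[-0.942, 0.337, 0.003], [0.337, 0.942, -0.001], [-0.003, 0.0, -1.0]]
force: [1.3, 0.0, 0.4]
width: 0.0856
gripper_force: 0.0
time_s: 1.98
eef_pos: [0.4544, 0.2988, 0.254]
ee_rot: [[-0.941, 0.337, 0.003], [0.337, 0.941, -0.001], [-0.003, 0.0, -1.0]]
force: [-0.1, 0.0, 0.2]
width: 0.0851
gripper_force: 0.0
time_s: 2.32
eef_pos: [0.4571, 0.1382, 0.253]
ee_rot: [[-0.943, 0.333, -0.0], [0.333, 0.943, 0.0], [0.0, 0.0, -1.0]]
force: [0.7, -0.8, -0.0]
width: 0.0854
gripper_force: 0.0
time_s: 2.65
eef_pos: [0.4645, -0.0248, 0.2533]
ee_rot: [[-0.943, 0.333, 0.001], [0.333, 0.943, -0.0], [-0.001, 0.0, -1.0]]
force: [1.1, 0.5, 0.3]
width: 0.0855
gripper_force: 0.0
```

```bash
python3 -m crank '[{"tx":-6.1,"ty":-15.1,"tz":0,"twist":0},{"tx":-6.1,"ty":-15.1,"tz":0,"twist":0},{"tx":-6.1,"ty":-15.1,"tz":0,"twist":0},{"tx":-6.1,"ty":-15.1,"tz":0,"twist":0}]'
python3 -m crank '[{"tx":-6.1,"ty":-15.1,"tz":0,"twist":0},{"tx":-6.1,"ty":-15.1,"tz":0,"twist":0},{"tx":-6.1,"ty":-15.1,"tz":0,"twist":0},{"tx":-6.1,"ty":-15.1,"tz":0,"twist":0},{"tx":-6.1,"ty":-15.1,"tz":0,"twist":0}]'
python3 - <<'E'
from h import *
c=cam('wrist'); save(c,'w1.png'); print(-c['R'].T@c['t'])
for q in list(Q)[:7]: print(q,lm(c,'wrist',q,Q[q]))
v,u=np.mgrid[0:400:2,0:640:2]; uv=np.c_[u.ravel(),v.ravel()]
P,Z=bydepth(c,uv); k=(Z>0)&(P[:,2]>.085)&(P[:,2]<.105); img=np.zeros((400,640),np.uint8)
img[uv[k,1],uv[k,0]]=1; img=cv2.dilate(img,np.ones((3,3)))
n,l,st,ce=cv2.connectedComponentsWithStats(img)
for i in range(1,n):
    if st[i,4]>200: print('cap',st[i],ce[i].round(),onz(c,[ce[i]],.096)[0].round(4),np.median(bydepth(c,np.argwhere(l==i)[:,::-1])[0][:,2]),c['img'][l==i].mean(0).round())
E
```

```text
time_s: 2.98
eef_pos: [0.4719, -0.1877, 0.2532]
ee_rot: [[-0.943, 0.334, 0.001], [0.334, 0.943, -0.0], [-0.001, 0.0, -1.0]]
force: [0.7, 1.5, -0.9]
width: 0.0853
gripper_force: 0.0
time_s: 3.4
eef_pos: [0.4786, -0.3546, 0.2522]
ee_rot: [[-0.941, 0.338, -0.0], [0.338, 0.941, -0.002], [-0.0, -0.002, -1.0]]
force: [-1.4, 0.2, -0.6]
width: 0.0856
gripper_force: 0.0
[ 0.41070185 -0.3300237   0.41274571]
bottle_red_mid []
bottle_yellow_mid [(0.7, [211.3, 345.1], [0.5335, -0.3409, 0.0535])]
bottle_green_mid [(0.89, [125.6, 339.9], [0.425, -0.3116, 0.0535])]
dish_mid []
seat_red [(0.76, [174.8, 278.3], [0.4624, -0.4168, 0.008])]
seat_yellow [(0.72, [203.6, 343.6], [0.5367, -0.3406, 0.008])]
seat_green [(0.54, [128.4, 335.1], [0.4281, -0.3168, 0.008]), (0.51, [209.6, 346.1], [0.547, -0.34, 0.008])]
cap [325 117  31  29 691] [340. 131.] [ 0.4285 -0.3154  0.096 ] 0.0956039384431354 [ 57. 121.  65.]
cap [253 173  29  29 660] [267. 187.] [ 0.4597 -0.4155  0.096 ] 0.09549834051293975 [182.  46.  40.]
cap [335 207  29  27 591] [349. 220.] [ 0.5309 -0.3389  0.096 ] 0.09555703041769592 [205. 173.  73.]
cap [   0  279   48   81 1519] [ 24. 317.] [ 0.5165 -0.8151  0.096 ] 0.09534510879063655 [75. 71. 69.]
```

View pics/w1.png

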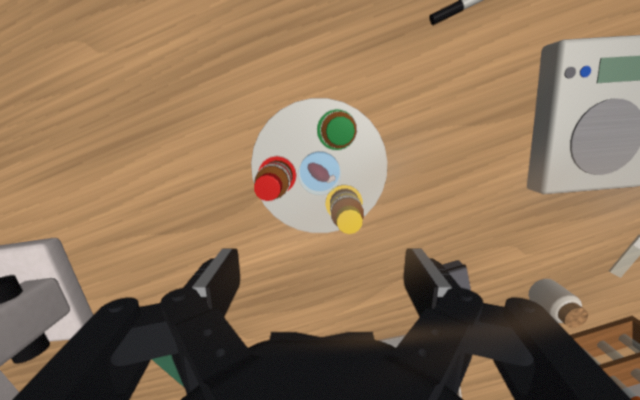

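The wrist view shows green (338,131), red (267,187) and yellow (349,220) around the dish (320,171). It agrees with the top camera to about 4 mm, so I'll use the average. Yellow goes first.

```bash
python3 -m crank '[{"tx":-2.5,"ty":2,"tz":3,"twist":0},{"tx":-4.5,"ty":3.4,"tz":6,"twist":0},{"tx":-4.5,"ty":3.4,"tz":8,"twist":0},{"tx":-4.5,"ty":3.4,"tz":8,"twist":0}]'
python3 -m crank '[{"tx":0,"ty":0,"tz":3.5,"twist":0},{"tx":0,"ty":0,"tz":7,"twist":0},{"tx":0,"ty":0,"tz":10.5,"twist":0},{"tx":0,"ty":0,"tz":12.9,"twist":0},{"tx":0,"ty":0,"tz":12.9,"twist":0}]'
python3 -m crank '[{"tx":0,"ty":0,"tz":0,"twist":0},{"tx":0,"ty":0,"tz":0,"twist":0},{"tx":0,"ty":0,"tz":0,"twist":0},{"tx":0,"ty":0,"tz":0,"twist":0},{"tx":0,"ty":0,"tz":0,"twist":0}]' 0 40
python3 -m crank '[{"tx":0,"ty":0,"tz":0,"twist":0},{"tx":0,"ty":0,"tz":0,"twist":0},{"tx":0,"ty":0,"tz":0,"twist":0}]'
python3 - <<'E'
from h import *
c=cam('wrist'); save(c,'w2.png')
E
```

```text
time_s: 4.13
eef_pos: [0.5315, -0.3277, 0.1676]
ee_rot: [[-0.944, 0.331, -0.007], [0.331, 0.944, 0.006], [0.008, 0.004, -1.0]]
force: [-1.0, 0.8, -1.0]
width: 0.0851
gripper_force: 0.0
time_s: 4.55
eef_pos: [0.5298, -0.3289, 0.0398]
ee_rot: [[-0.943, 0.333, -0.006], [0.333, 0.943, 0.006], [0.008, 0.003, -1.0]]
force: [-1.3, -0.1, -0.6]
width: 0.085
gripper_force: 0.0
time_s: 4.97
eef_pos: [0.5356, -0.3374, 0.0505]
ee_rot: [[-0.943, 0.333, 0.006], [0.333, 0.943, -0.011], [-0.01, -0.009, -1.0]]
force: [-4.8, -6.3, 14.7]
width: 0.032
gripper_force: 33.9
time_s: 5.22
eef_pos: [0.5354, -0.3373, 0.0505]
ee_rot: [[-0.943, 0.334, 0.006], [0.333, 0.943, -0.011], [-0.01, -0.008, -1.0]]
force: [-5.6, -6.3, 13.9]
width: 0.0319
gripper_force: 33.9
```

View pics/w2.png

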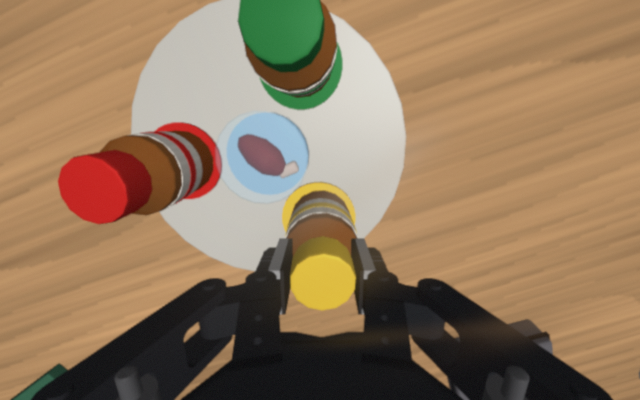

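The pads closed to 32 mm, which is the cap diameter and not the 44 mm body, and the tool was pushed up. I'll read the pad heights from the depth map.

Run:
```python
from h import *
c=cam('wrist'); s=bot.get_state(); print(s['eef_pos'],s['joints'])
for u,v in [(323,275),(323,225),(283,245),(276,243),(284,260),(284,280),(284,300),(360,243),(363,260),(366,300),(270,270)]:
    p,Z=bydepth(c,[(u,v)]); print((u,v),p[0].round(4),Z)
```

```text
[ 0.53544315 -0.3372798   0.05053094] [ -42.82182813   27.44429219   90.23070755   -0.23819846   61.62840842
 -113.23382501]
(323, 275) [ 0.5323 -0.3352  0.0966] [0.12922849]
(323, 225) [ 0.5185 -0.3304  0.0708] [0.14963552]
(283, 245) [ 0.5178 -0.3515  0.0823] [0.1406837]
(276, 243) [ 0.5443 -0.3793  0.0077] [0.22215849]
(284, 260) [ 0.5186 -0.349   0.0977] [0.12586917]
(284, 280) [ 0.5245 -0.3504  0.1046] [0.12107838]
(284, 300) [ 0.5325 -0.3532  0.107 ] [0.12126093]
(360, 243) [ 0.5307 -0.3146  0.0799] [0.14265133]
(363, 260) [ 0.5299 -0.3154  0.0985] [0.12471282]
(366, 300) [ 0.5231 -0.3174  0.1349] [0.08825238]
(270, 270) [ 0.5167 -0.3532  0.107 ] [0.11693596]
```

Run:
```python
from h import *
c=cam('scene'); i=c['img'][170:300,90:260]; cv2.imwrite('pics/s2.png',cv2.resize(i[:,:,::-1],None,fx=4,fy=4))
```

```text
(no output)
```

View pics/s2.png

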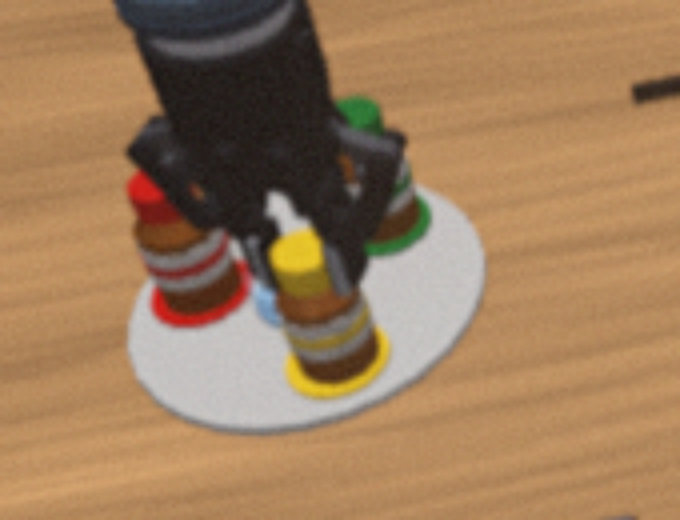

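The scene crop shows the pads around the cap, with their tips on the shoulder. I'll measure where the finger tips are in the tool frame.

Run:
```python
from h import *
c=cam('wrist'); s=bot.get_state(); R=np.array(s['ee_rot']); p=np.array(s['eef_pos'])
v,u=np.mgrid[200:330,240:400]; uv=np.c_[u.ravel(),v.ravel()]
P,Z=bydepth(c,uv); T=(P-p)@R; g=c['img'][uv[:,1],uv[:,0]].astype(int)
dark=(Z>0)&(np.ptp(g,axis=1)<25)&(g.max(1)<150)&(P[:,2]>.03)&(abs(T[:,0])<.03)&(abs(T[:,1])<.035)
for lo in np.arange(-.07,.03,.005):
    k=dark&(T[:,2]>=lo)&(T[:,2]<lo+.005)
    if k.sum()>3: print(round(lo,3),k.sum(),'x',T[k,0].min().round(3),T[k,0].max().round(3),'|y|',abs(T[k,1]).min().round(3),abs(T[k,1]).max().round(3))
print(c['rvec'],c['tvec'], (-c['R'].T@c['t']-p)@R)
```

```text
-0.07 553 x 0.007 0.015 |y| 0.017 0.032
-0.065 464 x -0.006 0.015 |y| 0.017 0.033
-0.06 623 x -0.01 0.013 |y| 0.016 0.028
-0.055 283 x -0.009 0.012 |y| 0.016 0.023
-0.05 301 x -0.008 0.012 |y| 0.016 0.03
-0.045 270 x -0.008 0.012 |y| 0.016 0.03
-0.04 261 x -0.0 0.012 |y| 0.016 0.03
-0.035 228 x 0.001 0.012 |y| 0.016 0.03
-0.03 176 x 0.001 0.013 |y| 0.016 0.029
-0.025 51 x 0.007 0.012 |y| 0.016 0.027
-0.015 16 x 0.007 0.022 |y| 0.0 0.021
-0.01 145 x 0.01 0.022 |y| 0.0 0.02
-0.005 69 x 0.012 0.022 |y| 0.0 0.019
0.005 27 x 0.017 0.023 |y| 0.0 0.016
0.01 95 x 0.014 0.023 |y| 0.0 0.019
0.015 18 x 0.015 0.022 |y| 0.006 0.018
[-2.35522038 -1.66688317 -0.23869269] [ 0.13987245 -0.58092442  0.04143934] [ 7.21960051e-02 -1.39997152e-04 -1.60539220e-01]
```

The tips are really about 20 mm behind the TCP, about 30 mm higher than stated. I'll open, let it settle, go 2.5 cm lower and check the force and the view.

```bash
python3 -m crank '[{"tx":0,"ty":0,"tz":0,"twist":0},{"tx":0,"ty":0,"tz":0,"twist":0},{"tx":0,"ty":0,"tz":0,"twist":0},{"tx":0,"ty":0,"tz":0,"twist":0},{"tx":0,"ty":0,"tz":0,"twist":0}]' 1
python3 - <<'E'
from h import *
c=cam('wrist'); save(c,'w3.png'); s=bot.get_state(); R=np.array(s['ee_rot']); p=np.array(s['eef_pos']); print(p,s['width'],s['force'])
v,u=np.mgrid[200:400,150:500]; uv=np.c_[u.ravel(),v.ravel()]
P,Z=bydepth(c,uv); T=(P-p)@R
k=(abs(T[:,0])<.02)&(abs(T[:,1])<.065)&(abs(T[:,1])>.038)&(Z>0)
for lo in np.arange(-.08,.04,.01):
    q=k&(T[:,2]>=lo)&(T[:,2]<lo+.01)
    if q.sum()>3: print(round(lo,3),q.sum(),'x',T[q,0].min().round(3),T[q,0].max().round(3),'y',T[q,1].min().round(3),T[q,1].max().round(3))
k=(P[:,2]>.09)&(P[:,2]<.1)&(abs(T[:,1])<.03)&(c['img'][uv[:,1],uv[:,0],0]>130)
print('cap',P[k].mean(0),T[k].mean(0), T[k].min(0),T[k].max(0))
E
```

```text
time_s: 5.83
eef_pos: [0.5329, -0.3312, 0.0441]
ee_rot: [[-0.943, 0.333, -0.0], [0.333, 0.943, 0.0], [0.0, 0.0, -1.0]]
force: [-0.0, -1.1, -0.7]
width: 0.0856
gripper_force: 0.0
[ 0.53288898 -0.33118058  0.04390967] 0.08578695812279179 [0.0348479  0.30209901 0.60576779]
-0.08 1407 x 0.006 0.015 y -0.063 0.065
-0.07 1397 x -0.007 0.012 y -0.057 0.056
-0.06 1359 x -0.011 0.012 y -0.057 0.057
-0.05 1079 x -0.011 0.012 y -0.057 0.057
-0.04 566 x -0.011 0.012 y -0.055 0.055
-0.0 5 x 0.016 0.02 y -0.052 -0.041
0.01 222 x 0.014 0.02 y -0.062 -0.038
0.03 1468 x -0.02 0.016 y -0.065 0.05
cap [ 0.53252558 -0.33753401  0.09553787] [-0.00174891 -0.00609696 -0.05163079] [-0.01956262 -0.02191068 -0.05380195] [ 0.01292857  0.00912596 -0.04609015]
```

Open, the tips sit 33 mm behind the TCP. The bottle is 6 mm off in tool y, which came from motion overshoot. I'll correct both and grip.

```bash
python3 -m crank '[{"tx":-0.2,"ty":-0.6,"tz":0,"twist":0},{"tx":-0.2,"ty":-0.6,"tz":1.2,"twist":0},{"tx":-0.2,"ty":-0.6,"tz":2.4,"twist":0},{"tx":-0.2,"ty":-0.6,"tz":3.1,"twist":0},{"tx":-0.2,"ty":-0.6,"tz":3.1,"twist":0}]'
python3 -m crank '[{"tx":0,"ty":0,"tz":0,"twist":0},{"tx":0,"ty":0,"tz":0,"twist":0},{"tx":0,"ty":0,"tz":0,"twist":0},{"tx":0,"ty":0,"tz":0,"twist":0},{"tx":0,"ty":0,"tz":0,"twist":0}]' 0 40
python3 -m crank '[{"tx":0,"ty":0,"tz":0,"twist":0},{"tx":0,"ty":0,"tz":0,"twist":0}]'
python3 - <<'E'
from h import *
s=bot.get_state(); print(s['eef_pos'],s['joints'],s['moment'])
E
```

```text
time_s: 6.3
eef_pos: [0.5309, -0.3362, 0.0096]
ee_rot: [[-0.943, 0.333, -0.004], [0.333, 0.943, 0.004], [0.005, 0.002, -1.0]]
force: [-0.5, 0.7, 0.6]
width: 0.0853
gripper_force: 0.0
time_s: 6.72
eef_pos: [0.5334, -0.3383, 0.0139]
ee_rot: [[-0.943, 0.333, 0.001], [0.333, 0.943, -0.001], [-0.001, -0.001, -1.0]]
force: [0.5, 0.6, 2.2]
width: 0.043
gripper_force: 41.0
time_s: 6.88
eef_pos: [0.5334, -0.3383, 0.0139]
ee_rot: [[-0.943, 0.333, 0.001], [0.333, 0.943, -0.001], [-0.001, -0.0, -1.0]]
force: [0.6, -0.1, 3.9]
width: 0.0432
gripper_force: 41.1
[ 0.53339981 -0.33827174  0.01388627] [-4.31347664e+01  3.07116918e+01  9.04155591e+01  8.22543973e-03
  5.87864248e+01 -1.13672385e+02] [ 0.16402157 -0.07970418  0.02643848]
```

```bash
python3 -m crank '[{"tx":0,"ty":0,"tz":-2,"twist":0},{"tx":0,"ty":0,"tz":-6,"twist":0},{"tx":0,"ty":0,"tz":-10,"twist":0},{"tx":0,"ty":0,"tz":-13,"twist":0},{"tx":0,"ty":0,"tz":-14,"twist":0}]'
python3 -m crank '[{"tx":1,"ty":2.7,"tz":0,"twist":0},{"tx":2.5,"ty":6.8,"tz":0,"twist":0},{"tx":4,"ty":10.9,"tz":0,"twist":0},{"tx":5.65,"ty":15.4,"tz":0,"twist":0}]'
python3 -m crank '[{"tx":1.4,"ty":3.9,"tz":0,"twist":0},{"tx":2.8,"ty":7.7,"tz":0,"twist":0},{"tx":4.2,"ty":11.5,"tz":0,"twist":0},{"tx":5.65,"ty":15.4,"tz":0,"twist":0}]'
python3 -m crank '[{"tx":1.4,"ty":3.9,"tz":0,"twist":0},{"tx":2.8,"ty":7.7,"tz":0,"twist":0},{"tx":4.2,"ty":11.5,"tz":0,"twist":0},{"tx":5.65,"ty":15.4,"tz":0,"twist":0}]'
python3 -m crank '[{"tx":1.4,"ty":3.9,"tz":0,"twist":0},{"tx":2.8,"ty":7.7,"tz":0,"twist":0},{"tx":4,"ty":10.9,"tz":0,"twist":0},{"tx":5,"ty":13.7,"tz":0,"twist":0},{"tx":5.65,"ty":15.4,"tz":0,"twist":0}]'
python3 -m crank '[{"tx":0,"ty":0,"tz":0,"twist":0},{"tx":0,"ty":0,"tz":2.5,"twist":0},{"tx":0,"ty":0,"tz":6,"twist":0},{"tx":0,"ty":0,"tz":9,"twist":0},{"tx":0,"ty":0,"tz":11,"twist":0}]'
python3 - <<'E'
from h import *
c=cam('scene'); i=c['img'][120:300,360:520]; cv2.imwrite('pics/s3.png',cv2.resize(i[:,:,::-1],None,fx=3,fy=3))
E
```

```text
time_s: 7.3
eef_pos: [0.535, -0.3399, 0.159]
ee_rot: [[-0.943, 0.333, 0.006], [0.333, 0.943, -0.006], [-0.008, -0.003, -1.0]]
force: [0.6, -0.8, -0.1]
width: 0.0428
gripper_force: 41.1
time_s: 7.63
eef_pos: [0.5297, -0.1824, 0.1516]
ee_rot: [[-0.942, 0.335, -0.002], [0.335, 0.942, 0.001], [0.002, 0.0, -1.0]]
force: [0.2, 0.6, -1.4]
width: 0.0427
gripper_force: 41.1
time_s: 7.97
eef_pos: [0.5278, -0.0182, 0.1519]
ee_rot: [[-0.943, 0.334, -0.002], [0.334, 0.943, 0.0], [0.002, -0.0, -1.0]]
force: [1.8, 1.4, -0.3]
width: 0.0429
gripper_force: 41.1
time_s: 8.3
eef_pos: [0.5259, 0.1457, 0.1519]
ee_rot: [[-0.943, 0.333, -0.002], [0.333, 0.943, -0.0], [0.001, -0.001, -1.0]]
force: [0.4, 0.0, -1.3]
width: 0.0432
gripper_force: 41.1
time_s: 8.72
eef_pos: [0.5237, 0.3109, 0.1516]
ee_rot: [[-0.944, 0.331, -0.002], [0.331, 0.944, 0.0], [0.002, -0.001, -1.0]]
force: [-0.2, -0.9, -1.2]
width: 0.0423
gripper_force: 41.2
time_s: 9.13
eef_pos: [0.5225, 0.3062, 0.0388]
ee_rot: [[-0.943, 0.334, -0.005], [0.334, 0.943, -0.002], [0.004, -0.004, -1.0]]
force: [0.2, -0.3, -0.8]
width: 0.043
gripper_force: 41.2
```

View pics/s3.png

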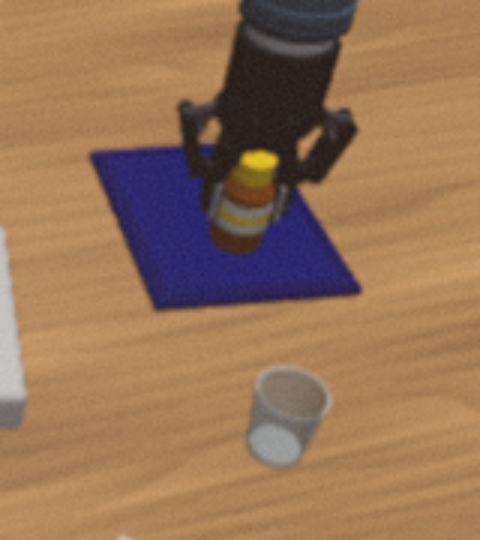

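The scene crop shows the bottle upright over the middle of the lid. I'll lower it and release.

```bash
python3 -m crank '[{"tx":0,"ty":0,"tz":1.5,"twist":0},{"tx":0,"ty":0,"tz":2.6,"twist":0},{"tx":0,"ty":0,"tz":3.1,"twist":0},{"tx":0,"ty":0,"tz":3.1,"twist":0},{"tx":0,"ty":0,"tz":3.1,"twist":0}]'
python3 -m crank '[{"tx":0,"ty":0,"tz":0,"twist":0},{"tx":0,"ty":0,"tz":0,"twist":0},{"tx":0,"ty":0,"tz":0,"twist":0},{"tx":0,"ty":0,"tz":0,"twist":0}]' 1
python3 -m crank '[{"tx":0,"ty":0,"tz":-3,"twist":0},{"tx":0,"ty":0,"tz":-7,"twist":0},{"tx":0,"ty":0,"tz":-11,"twist":0},{"tx":0,"ty":0,"tz":-14,"twist":0},{"tx":0,"ty":0,"tz":-14,"twist":0}]'
python3 - <<'E'
from h import *
c=cam('scene'); i=c['img'][120:300,360:520]; cv2.imwrite('pics/s4.png',cv2.resize(i[:,:,::-1],None,fx=3,fy=3))
c=cam('top')
for q in ['bottle_yellow_mid']: print(lm(c,'top',q,.0525),bot.get_state()['eef_pos'])
E
```

```text
time_s: 9.6
eef_pos: [0.5256, 0.3076, 0.0128]
ee_rot: [[-0.943, 0.333, 0.001], [0.333, 0.943, -0.0], [-0.001, 0.0, -1.0]]
force: [-1.9, -1.4, 1.4]
width: 0.0427
gripper_force: 41.7
time_s: 9.93
eef_pos: [0.5253, 0.308, 0.0122]
ee_rot: [[-0.943, 0.333, 0.0], [0.333, 0.943, 0.0], [-0.0, 0.0, -1.0]]
force: [0.1, -0.3, 0.8]
width: 0.0851
gripper_force: 0.0
time_s: 10.35
eef_pos: [0.5297, 0.3098, 0.1605]
ee_rot: [[-0.943, 0.333, 0.013], [0.333, 0.943, 0.004], [-0.01, 0.008, -1.0]]
force: [0.8, 0.6, 0.3]
width: 0.0855
gripper_force: 0.0
[(0.6, [197.9, 203.1], [0.5306, 0.3028, 0.0525])] [0.52506497 0.30797399 0.1520821 ]
```

```bash
cat >> h.py <<'E'
def cap():
    """clusters at cap height near the tool, given in tool frame (cm), and world"""
    c=cam('wrist'); s=bot.get_state(); R=np.array(s['ee_rot']); p=np.array(s['eef_pos']); print('tcp',p.round(4),'w',round(s['width'],4))
    v,u=np.mgrid[0:400,0:640]; uv=np.c_[u.ravel(),v.ravel()]; P,Z=bydepth(c,uv); g=c['img'].reshape(-1,3).astype(int)
    k=(Z>0)&(P[:,2]>.088)&(P[:,2]<.101)&(np.ptp(g,axis=1)>40)&(np.linalg.norm(P[:,:2]-p[:2],axis=1)<.17)
    n,l,st,ce=cv2.connectedComponentsWithStats(k.reshape(400,640).astype(np.uint8))
    for i in range(1,n):
        if st[i,4]>300:
            q=(l==i).ravel()&(P[:,2]>.0935); w=(P[q,:2].min(0)+P[q,:2].max(0))/2; (x,y),r=cv2.minEnclosingCircle(P[q,:2].astype(np.float32))
            print('cap',g[q].mean(0).round(),'circle',round(x,4),round(y,4),'r',round(r,4),'mean',P[q].mean(0).round(4),'tool cm',(100*(np.r_[P[q,:2].mean(0),p[2]]-p)@R).round(2))
    return c
E
python3 -m crank '[{"tx":-0.34,"ty":-1.8,"tz":0,"twist":0},{"tx":-0.86,"ty":-4.5,"tz":0,"twist":0},{"tx":-1.52,"ty":-8,"tz":0,"twist":0},{"tx":-2.22,"ty":-11.7,"tz":0,"twist":0},{"tx":-2.94,"ty":-15.46,"tz":0,"twist":0}]'
python3 -m crank '[{"tx":-0.74,"ty":-3.87,"tz":0,"twist":0},{"tx":-1.48,"ty":-7.74,"tz":0,"twist":0},{"tx":-2.22,"ty":-11.6,"tz":0,"twist":0},{"tx":-2.94,"ty":-15.46,"tz":0,"twist":0}]'
python3 -m crank '[{"tx":-0.74,"ty":-3.87,"tz":0,"twist":0},{"tx":-1.48,"ty":-7.74,"tz":0,"twist":0},{"tx":-2.22,"ty":-11.6,"tz":0,"twist":0},{"tx":-2.94,"ty":-15.46,"tz":0,"twist":0}]'
python3 -m crank '[{"tx":-0.71,"ty":-3.75,"tz":0,"twist":0},{"tx":-1.43,"ty":-7.5,"tz":0,"twist":0},{"tx":-2.07,"ty":-10.9,"tz":0,"twist":0},{"tx":-2.6,"ty":-13.7,"tz":0,"twist":0},{"tx":-2.94,"ty":-15.46,"tz":0,"twist":0}]'
python3 -m crank '[{"tx":0,"ty":0,"tz":0,"twist":0},{"tx":0,"ty":0,"tz":2,"twist":0},{"tx":0,"ty":0,"tz":3,"twist":0},{"tx":0,"ty":0,"tz":3,"twist":0},{"tx":0,"ty":0,"tz":3,"twist":0}]'
python3 -c "
from h import *
c=cap()"
```

```text
time_s: 10.92
eef_pos: [0.4993, 0.1512, 0.1497]
ee_rot: [[-0.943, 0.332, -0.004], [0.332, 0.943, -0.0], [0.004, -0.002, -1.0]]
force: [0.8, -0.7, -0.4]
width: 0.0856
gripper_force: 0.0
time_s: 11.25
eef_pos: [0.4755, -0.0044, 0.1501]
ee_rot: [[-0.943, 0.333, -0.004], [0.333, 0.943, 0.001], [0.004, -0.0, -1.0]]
force: [1.2, -0.1, -0.4]
width: 0.0856
gripper_force: 0.0
time_s: 11.58
eef_pos: [0.4519, -0.1597, 0.1502]
ee_rot: [[-0.943, 0.333, -0.003], [0.333, 0.943, 0.002], [0.003, 0.001, -1.0]]
force: [1.3, -0.3, -0.7]
width: 0.0852
gripper_force: 0.0
time_s: 12.0
eef_pos: [0.4281, -0.3164, 0.1499]
ee_rot: [[-0.942, 0.336, -0.002], [0.336, 0.942, 0.002], [0.003, 0.001, -1.0]]
force: [0.5, 0.7, -0.1]
width: 0.0855
gripper_force: 0.0
time_s: 12.42
eef_pos: [0.4292, -0.3124, 0.1205]
ee_rot: [[-0.943, 0.332, -0.003], [0.332, 0.943, 0.003], [0.003, 0.002, -1.0]]
force: [0.1, 0.7, 0.3]
width: 0.0855
gripper_force: 0.0
tcp [ 0.4299 -0.3131  0.1216] w 0.0855
cap [ 73. 124.  78.] circle 0.4284 -0.3151 r 0.0154 mean [ 0.4279 -0.3151  0.0957] tool cm [ 0.12 -0.25 -0.  ]
```

View pics/s4.png

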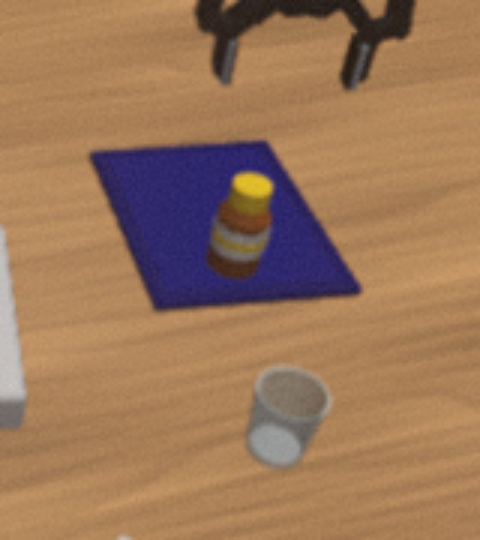

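The crop shows the yellow bottle standing free on the lid. Green is now measured 1 mm and 2.5 mm off in tool x and y, so I'll correct that, grip it and carry it across.

```bash
python3 -m crank '[{"tx":0.1,"ty":-0.25,"tz":3,"twist":0},{"tx":0.1,"ty":-0.25,"tz":7,"twist":0},{"tx":0.1,"ty":-0.25,"tz":10,"twist":0},{"tx":0.1,"ty":-0.25,"tz":10.9,"twist":0},{"tx":0.1,"ty":-0.25,"tz":10.9,"twist":0}]'
python3 -m crank '[{"tx":0,"ty":0,"tz":0,"twist":0},{"tx":0,"ty":0,"tz":0,"twist":0},{"tx":0,"ty":0,"tz":0,"twist":0},{"tx":0,"ty":0,"tz":0,"twist":0},{"tx":0,"ty":0,"tz":0,"twist":0}]' 0 40
python3 -m crank '[{"tx":0,"ty":0,"tz":0,"twist":0},{"tx":0,"ty":0,"tz":0,"twist":0}]'
python3 -m crank '[{"tx":0,"ty":0,"tz":-2,"twist":0},{"tx":0,"ty":0,"tz":-6,"twist":0},{"tx":0,"ty":0,"tz":-10,"twist":0},{"tx":0,"ty":0,"tz":-13,"twist":0},{"tx":0,"ty":0,"tz":-14,"twist":0}]'
python3 -m crank '[{"tx":0.7,"ty":1.7,"tz":0,"twist":0},{"tx":1.75,"ty":4.3,"tz":0,"twist":0},{"tx":3.15,"ty":7.7,"tz":0,"twist":0},{"tx":4.6,"ty":11.25,"tz":0,"twist":0},{"tx":6.05,"ty":14.86,"tz":0,"twist":0}]'
python3 -m crank '[{"tx":1.51,"ty":3.72,"tz":0,"twist":0},{"tx":3.03,"ty":7.43,"tz":0,"twist":0},{"tx":4.54,"ty":11.15,"tz":0,"twist":0},{"tx":6.05,"ty":14.86,"tz":0,"twist":0}]'
python3 -m crank '[{"tx":1.51,"ty":3.72,"tz":0,"twist":0},{"tx":3.03,"ty":7.43,"tz":0,"twist":0},{"tx":4.54,"ty":11.15,"tz":0,"twist":0},{"tx":6.05,"ty":14.86,"tz":0,"twist":0}]'
python3 -m crank '[{"tx":1.47,"ty":3.6,"tz":0,"twist":0},{"tx":2.94,"ty":7.2,"tz":0,"twist":0},{"tx":4.27,"ty":10.5,"tz":0,"twist":0},{"tx":5.36,"ty":13.2,"tz":0,"twist":0},{"tx":6.05,"ty":14.86,"tz":0,"twist":0}]'
python3 -m crank '[{"tx":0,"ty":0,"tz":0,"twist":0},{"tx":0,"ty":0,"tz":2.5,"twist":0},{"tx":0,"ty":0,"tz":6,"twist":0},{"tx":0,"ty":0,"tz":9,"twist":0},{"tx":0,"ty":0,"tz":11,"twist":0}]'
```

```text
time_s: 12.88
eef_pos: [0.427, -0.3144, 0.0112]
ee_rot: [[-0.943, 0.333, -0.003], [0.333, 0.943, 0.004], [0.004, 0.002, -1.0]]
force: [-0.7, 1.0, -0.3]
width: 0.0855
gripper_force: 0.0
time_s: 13.3
eef_pos: [0.4295, -0.3175, 0.0155]
ee_rot: [[-0.943, 0.333, 0.003], [0.333, 0.943, -0.003], [-0.003, -0.002, -1.0]]
force: [-0.7, 1.8, 8.2]
width: 0.043
gripper_force: 39.9
time_s: 13.47
eef_pos: [0.4295, -0.3175, 0.0155]
ee_rot: [[-0.943, 0.333, 0.003], [0.333, 0.943, -0.003], [-0.003, -0.002, -1.0]]
force: [-0.3, 2.3, 6.6]
width: 0.0431
gripper_force: 39.9
time_s: 13.88
eef_pos: [0.4306, -0.3189, 0.1598]
ee_rot: [[-0.943, 0.333, 0.007], [0.333, 0.943, -0.008], [-0.009, -0.005, -1.0]]
force: [2.2, -2.0, -0.8]
width: 0.0429
gripper_force: 41.4
time_s: 14.3
eef_pos: [0.4199, -0.1546, 0.1528]
ee_rot: [[-0.942, 0.335, -0.0], [0.335, 0.942, 0.0], [0.0, 0.0, -1.0]]
force: [1.4, 0.5, -1.7]
width: 0.043
gripper_force: 41.3
time_s: 14.63
eef_pos: [0.4123, 0.006, 0.153]
ee_rot: [[-0.943, 0.334, 0.0], [0.334, 0.943, -0.0], [-0.0, 0.0, -1.0]]
force: [2.0, 0.2, -1.9]
width: 0.043
gripper_force: 41.3
time_s: 14.97
eef_pos: [0.4049, 0.1664, 0.1532]
ee_rot: [[-0.943, 0.333, 0.001], [0.333, 0.943, -0.0], [-0.001, 0.0, -1.0]]
force: [1.3, -0.5, -1.4]
width: 0.0431
gripper_force: 41.3
time_s: 15.38
eef_pos: [0.3971, 0.3276, 0.1529]
ee_rot: [[-0.944, 0.331, -0.0], [0.331, 0.944, 0.001], [0.0, 0.001, -1.0]]
force: [0.3, -1.0, -1.1]
width: 0.0429
gripper_force: 41.3
time_s: 15.8
eef_pos: [0.3963, 0.3232, 0.0402]
ee_rot: [[-0.943, 0.333, -0.003], [0.333, 0.943, -0.002], [0.002, -0.003, -1.0]]
force: [-0.3, -0.6, -1.7]
width: 0.0427
gripper_force: 41.3
```

```bash
python3 -m crank '[{"tx":0,"ty":0,"tz":1.5,"twist":0},{"tx":0,"ty":0,"tz":2.5,"twist":0},{"tx":0,"ty":0,"tz":2.9,"twist":0},{"tx":0,"ty":0,"tz":2.9,"twist":0},{"tx":0,"ty":0,"tz":2.9,"twist":0}]'
python3 -m crank '[{"tx":0,"ty":0,"tz":0,"twist":0},{"tx":0,"ty":0,"tz":0,"twist":0},{"tx":0,"ty":0,"tz":0,"twist":0},{"tx":0,"ty":0,"tz":0,"twist":0}]' 1
python3 -m crank '[{"tx":0,"ty":0,"tz":-3,"twist":0},{"tx":0,"ty":0,"tz":-7,"twist":0},{"tx":0,"ty":0,"tz":-11,"twist":0},{"tx":0,"ty":0,"tz":-13.8,"twist":0},{"tx":0,"ty":0,"tz":-13.8,"twist":0}]'
```

```text
time_s: 16.22
eef_pos: [0.3987, 0.3246, 0.0148]
ee_rot: [[-0.943, 0.334, 0.001], [0.334, 0.943, 0.0], [-0.001, 0.001, -1.0]]
force: [-0.0, 0.3, -1.6]
width: 0.0426
gripper_force: 41.3
time_s: 16.55
eef_pos: [0.3983, 0.3248, 0.0143]
ee_rot: [[-0.943, 0.333, 0.0], [0.333, 0.943, 0.0], [-0.0, 0.0, -1.0]]
force: [0.1, -0.1, 0.8]
width: 0.0851
gripper_force: 0.0
time_s: 16.97
eef_pos: [0.4021, 0.3269, 0.1592]
ee_rot: [[-0.943, 0.333, 0.011], [0.333, 0.943, 0.005], [-0.009, 0.009, -1.0]]
force: [1.8, 1.1, 0.8]
width: 0.0857
gripper_force: 0.0
```

```bash
python3 -m crank '[{"tx":-0.7,"ty":-1.55,"tz":0,"twist":0},{"tx":-1.8,"ty":-3.95,"tz":0,"twist":0},{"tx":-3.2,"ty":-7.05,"tz":0,"twist":0},{"tx":-4.65,"ty":-10.25,"tz":0,"twist":0},{"tx":-6.13,"ty":-13.54,"tz":0,"twist":0}]'
python3 -m crank '[{"tx":-1.53,"ty":-3.39,"tz":0,"twist":0},{"tx":-3.07,"ty":-6.77,"tz":0,"twist":0},{"tx":-4.6,"ty":-10.16,"tz":0,"twist":0},{"tx":-6.13,"ty":-13.54,"tz":0,"twist":0}]'
python3 -m crank '[{"tx":-1.53,"ty":-3.39,"tz":0,"twist":0},{"tx":-3.07,"ty":-6.77,"tz":0,"twist":0},{"tx":-4.6,"ty":-10.16,"tz":0,"twist":0},{"tx":-6.13,"ty":-13.54,"tz":0,"twist":0}]'
python3 -m crank '[{"tx":-1.53,"ty":-3.39,"tz":0,"twist":0},{"tx":-3.07,"ty":-6.77,"tz":0,"twist":0},{"tx":-4.6,"ty":-10.16,"tz":0,"twist":0},{"tx":-6.13,"ty":-13.54,"tz":0,"twist":0}]'
python3 -m crank '[{"tx":-1.49,"ty":-3.28,"tz":0,"twist":0},{"tx":-2.98,"ty":-6.56,"tz":0,"twist":0},{"tx":-4.33,"ty":-9.55,"tz":0,"twist":0},{"tx":-5.43,"ty":-12,"tz":0,"twist":0},{"tx":-6.13,"ty":-13.54,"tz":0,"twist":0}]'
python3 -m crank '[{"tx":0,"ty":0,"tz":0.3,"twist":0.11},{"tx":0,"ty":0,"tz":0.8,"twist":0.22},{"tx":0,"ty":0,"tz":1.3,"twist":0.33},{"tx":0,"ty":0,"tz":1.5,"twist":0.44}]'
python3 -m crank '[{"tx":0,"ty":0,"tz":0.3,"twist":0.11},{"tx":0,"ty":0,"tz":0.8,"twist":0.22},{"tx":0,"ty":0,"tz":1.3,"twist":0.33},{"tx":0,"ty":0,"tz":1.5,"twist":0.44},{"tx":0,"ty":0,"tz":1.5,"twist":0.44}]'
python3 -m crank '[{"tx":0,"ty":0,"tz":0,"twist":0},{"tx":0,"ty":0,"tz":0,"twist":0},{"tx":0,"ty":0,"tz":0,"twist":0}]'
python3 -c "
from h import *
c=cap();save(c,'w5.png'); s=bot.get_state(); print(s['joints'],np.round(s['ee_rot'],4).tolist())"
```

```text
time_s: 17.38
eef_pos: [0.4103, 0.1756, 0.1517]
ee_rot: [[-0.943, 0.332, -0.0], [0.332, 0.943, -0.0], [0.0, -0.0, -1.0]]
force: [0.5, 0.4, 0.4]
width: 0.0853
gripper_force: 0.0
time_s: 17.72
eef_pos: [0.4231, 0.0269, 0.1519]
ee_rot: [[-0.943, 0.333, 0.0], [0.333, 0.943, -0.0], [-0.0, 0.0, -1.0]]
force: [0.8, -0.2, 0.1]
width: 0.0855
gripper_force: 0.0
time_s: 18.05
eef_pos: [0.4357, -0.1213, 0.1518]
ee_rot: [[-0.943, 0.334, 0.0], [0.334, 0.943, -0.0], [-0.0, 0.0, -1.0]]
force: [0.6, 1.3, 0.1]
width: 0.0856
gripper_force: 0.0
time_s: 18.38
eef_pos: [0.4484, -0.2694, 0.1516]
ee_rot: [[-0.943, 0.334, -0.0], [0.334, 0.943, 0.0], [0.0, 0.0, -1.0]]
force: [-0.0, -0.4, -0.3]
width: 0.0855
gripper_force: 0.0
time_s: 18.8
eef_pos: [0.4609, -0.4186, 0.1513]
ee_rot: [[-0.942, 0.335, -0.0], [0.335, 0.942, -0.0], [0.0, -0.001, -1.0]]
force: [0.0, -0.3, 0.2]
width: 0.0852
gripper_force: 0.0
time_s: 19.13
eef_pos: [0.4608, -0.4153, 0.1354]
ee_rot: [[-0.707, 0.707, -0.001], [0.707, 0.707, 0.002], [0.002, 0.0, -1.0]]
force: [-0.4, 1.0, -0.6]
width: 0.0858
gripper_force: 0.0
time_s: 19.55
eef_pos: [0.4609, -0.415, 0.1206]
ee_rot: [[-0.34, 0.94, -0.001], [0.94, 0.34, 0.002], [0.002, -0.001, -1.0]]
force: [0.5, -0.1, 0.7]
width: 0.0858
gripper_force: 0.0
time_s: 19.8
eef_pos: [0.4615, -0.4158, 0.1222]
ee_rot: [[-0.346, 0.938, 0.0], [0.938, 0.346, -0.0], [-0.0, 0.0, -1.0]]
force: [-0.0, -0.4, -0.1]
width: 0.0853
gripper_force: 0.0
tcp [ 0.4616 -0.4158  0.1223] w 0.0853
cap [184.  63.  55.] circle 0.461 -0.4168 r 0.016 mean [ 0.4608 -0.416   0.0956] tool cm [ 0.01 -0.07 -0.  ]
[-5.29453877e+01  2.12787225e+01  8.94804622e+01 -2.79675620e-04
  6.92158873e+01 -7.31533078e+01] [[-0.3454, 0.9384, 0.0003], [0.9384, 0.3454, -0.0003], [-0.0004, 0.0001, -1.0]]
```

View pics/w5.png

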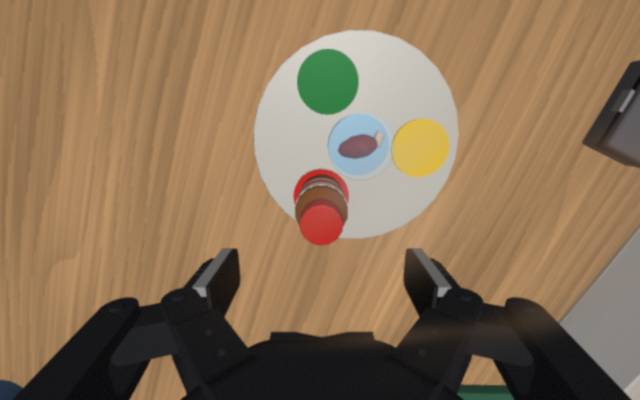

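The red cap is aligned to 1 mm. The green seat (328,81), yellow seat (421,147) and dish (358,146) are now visible, so I'll measure them, then take red.

```bash
cat >> h.py <<'E'
def seats(c):
    hsv=cv2.cvtColor(c['img'],cv2.COLOR_RGB2HSV); out={}
    for n,lo,hi in [('green',45,85),('yellow',18,34),('red',0,6),('blue',90,112)]:
        m=cv2.inRange(hsv,(lo,60 if n=='blue' else 120,50),(hi,255,255)); m=cv2.morphologyEx(m,cv2.MORPH_CLOSE,np.ones((5,5)))
        for k in cv2.findContours(m,cv2.RETR_EXTERNAL,cv2.CHAIN_APPROX_NONE)[0]:
            if cv2.contourArea(k)<500: continue
            w=onz(c,cv2.convexHull(k).reshape(-1,2),.011 if n!='blue' else .012)[:,:2].astype(np.float32)
            (x,y),r=cv2.minEnclosingCircle(w); e=cv2.fitEllipse(w) if len(w)>5 else None
            if .02<r<.04: print(n,'circle',round(x,4),round(y,4),round(r,4),'ellipse',np.round(e[0],4),np.round(e[1],4))
E
python3 -c "
from h import *
c=cam('wrist'); seats(c); c=cam('top'); print('top'); seats(c); print(lm(c,'top','dish_mid',.0205))"
python3 -m crank '[{"tx":0,"ty":-0.1,"tz":3,"twist":0},{"tx":0,"ty":-0.1,"tz":7,"twist":0},{"tx":0,"ty":-0.1,"tz":10,"twist":0},{"tx":0,"ty":-0.1,"tz":10.9,"twist":0},{"tx":0,"ty":-0.1,"tz":10.9,"twist":0}]'
python3 -m crank '[{"tx":0,"ty":0,"tz":0,"twist":0},{"tx":0,"ty":0,"tz":0,"twist":0},{"tx":0,"ty":0,"tz":0,"twist":0},{"tx":0,"ty":0,"tz":0,"twist":0},{"tx":0,"ty":0,"tz":0,"twist":0}]' 0 40
python3 -m crank '[{"tx":0,"ty":0,"tz":0,"twist":0},{"tx":0,"ty":0,"tz":0,"twist":0}]'
```

```text
green circle 0.43 -0.316 0.0268 ellipse [ 0.43   -0.3159] [0.0531 0.0532]
yellow circle 0.5344 -0.3402 0.0278 ellipse [ 0.5346 -0.34  ] [0.0545 0.0551]
red circle 0.4716 -0.4439 0.0258 ellipse [ 0.4712 -0.4445] [0.0446 0.0521]
red circle 0.4609 -0.4181 0.0274 ellipse [ 0.4611 -0.4182] [0.0542 0.055 ]
blue circle 0.4766 -0.3578 0.0279 ellipse [ 0.4755 -0.3573] [0.0516 0.0558]
top
[(0.57, [220.6, 454.0], [0.4869, -0.3752, 0.0205])]
time_s: 20.42
eef_pos: [0.4589, -0.4139, 0.0101]
ee_rot: [[-0.344, 0.939, -0.004], [0.939, 0.344, 0.005], [0.006, -0.002, -1.0]]
force: [-1.0, 0.1, 0.3]
width: 0.0851
gripper_force: 0.0
time_s: 20.83
eef_pos: [0.4618, -0.4176, 0.0157]
ee_rot: [[-0.344, 0.939, 0.003], [0.939, 0.344, -0.004], [-0.004, 0.001, -1.0]]
force: [0.6, 0.8, 6.0]
width: 0.0428
gripper_force: 41.5
time_s: 21.0
eef_pos: [0.4619, -0.4176, 0.0157]
ee_rot: [[-0.344, 0.939, 0.003], [0.939, 0.344, -0.004], [-0.004, 0.001, -1.0]]
force: [0.8, 0.4, 6.4]
width: 0.0426
gripper_force: 41.5
```

```bash
python3 -m crank '[{"tx":0,"ty":0,"tz":-2,"twist":0},{"tx":0,"ty":0,"tz":-6,"twist":0},{"tx":0,"ty":0,"tz":-10,"twist":0},{"tx":0,"ty":0,"tz":-13,"twist":0},{"tx":0,"ty":0,"tz":-14,"twist":0}]'
python3 -m crank '[{"tx":0,"ty":0,"tz":0,"twist":-0.07},{"tx":0,"ty":0,"tz":0,"twist":-0.18},{"tx":0,"ty":0,"tz":0,"twist":-0.3},{"tx":0,"ty":0,"tz":0,"twist":-0.42}]'
python3 -m crank '[{"tx":0,"ty":0,"tz":0,"twist":-0.12},{"tx":0,"ty":0,"tz":0,"twist":-0.24},{"tx":0,"ty":0,"tz":0,"twist":-0.35},{"tx":0,"ty":0,"tz":0,"twist":-0.43},{"tx":0,"ty":0,"tz":0,"twist":-0.46}]'
python3 -m crank '[{"tx":0.6,"ty":1.6,"tz":0,"twist":0},{"tx":1.4,"ty":4,"tz":0,"twist":0},{"tx":2.5,"ty":7.1,"tz":0,"twist":0},{"tx":3.7,"ty":10.5,"tz":0,"twist":0},{"tx":4.86,"ty":13.82,"tz":0,"twist":0}]'
python3 -m crank '[{"tx":1.21,"ty":3.45,"tz":0,"twist":0},{"tx":2.43,"ty":6.91,"tz":0,"twist":0},{"tx":3.64,"ty":10.36,"tz":0,"twist":0},{"tx":4.86,"ty":13.82,"tz":0,"twist":0}]'
python3 -m crank '[{"tx":1.21,"ty":3.45,"tz":0,"twist":0},{"tx":2.43,"ty":6.91,"tz":0,"twist":0},{"tx":3.64,"ty":10.36,"tz":0,"twist":0},{"tx":4.86,"ty":13.82,"tz":0,"twist":0}]'
python3 -m crank '[{"tx":1.21,"ty":3.45,"tz":0,"twist":0},{"tx":2.43,"ty":6.91,"tz":0,"twist":0},{"tx":3.64,"ty":10.36,"tz":0,"twist":0},{"tx":4.86,"ty":13.82,"tz":0,"twist":0}]'
python3 -m crank '[{"tx":1.18,"ty":3.36,"tz":0,"twist":0},{"tx":2.37,"ty":6.73,"tz":0,"twist":0},{"tx":3.45,"ty":9.8,"tz":0,"twist":0},{"tx":4.33,"ty":12.3,"tz":0,"twist":0},{"tx":4.86,"ty":13.82,"tz":0,"twist":0}]'
python3 -m crank '[{"tx":0,"ty":0,"tz":0,"twist":0},{"tx":0,"ty":0,"tz":0,"twist":0},{"tx":0,"ty":0,"tz":0,"twist":0}]'
```

```text
time_s: 21.42
eef_pos: [0.4627, -0.4187, 0.1602]
ee_rot: [[-0.344, 0.939, 0.006], [0.939, 0.344, -0.008], [-0.01, 0.003, -1.0]]
force: [0.7, -0.4, -0.6]
width: 0.0425
gripper_force: 41.2
time_s: 21.75
eef_pos: [0.4602, -0.4156, 0.1526]
ee_rot: [[-0.701, 0.713, -0.0], [0.713, 0.701, 0.001], [0.001, 0.0, -1.0]]
force: [0.6, 0.7, -1.6]
width: 0.0431
gripper_force: 41.1
time_s: 22.17
eef_pos: [0.4602, -0.4155, 0.1524]
ee_rot: [[-0.944, 0.329, -0.001], [0.329, 0.944, 0.001], [0.001, 0.001, -1.0]]
force: [-0.8, -0.2, -2.2]
width: 0.0427
gripper_force: 41.1
time_s: 22.58
eef_pos: [0.46, -0.2679, 0.1524]
ee_rot: [[-0.943, 0.334, -0.001], [0.334, 0.943, 0.001], [0.001, 0.001, -1.0]]
force: [2.1, 0.4, -0.9]
width: 0.0427
gripper_force: 41.1
time_s: 22.92
eef_pos: [0.4602, -0.1212, 0.1527]
ee_rot: [[-0.943, 0.334, -0.0], [0.334, 0.943, 0.0], [0.0, 0.0, -1.0]]
force: [0.3, 0.3, -0.8]
width: 0.0427
gripper_force: 41.1
time_s: 23.25
eef_pos: [0.4605, 0.0253, 0.1528]
ee_rot: [[-0.943, 0.333, -0.0], [0.333, 0.943, 0.0], [0.0, 0.0, -1.0]]
force: [1.1, -0.5, -1.3]
width: 0.043
gripper_force: 41.1
time_s: 23.58
eef_pos: [0.4607, 0.1718, 0.1528]
ee_rot: [[-0.943, 0.333, -0.0], [0.333, 0.943, -0.0], [0.0, -0.0, -1.0]]
force: [0.2, -0.4, -1.6]
width: 0.043
gripper_force: 41.1
time_s: 24.0
eef_pos: [0.4607, 0.3191, 0.1526]
ee_rot: [[-0.944, 0.331, -0.001], [0.331, 0.944, 0.0], [0.001, 0.0, -1.0]]
force: [-0.1, -0.2, -1.0]
width: 0.0425
gripper_force: 41.2
time_s: 24.25
eef_pos: [0.4613, 0.3157, 0.1525]
ee_rot: [[-0.943, 0.333, -0.001], [0.333, 0.943, -0.001], [0.001, -0.001, -1.0]]
force: [0.0, -0.2, -1.4]
width: 0.0423
gripper_force: 41.2
```

```bash
python3 -m crank '[{"tx":0,"ty":0,"tz":2.5,"twist":0},{"tx":0,"ty":0,"tz":6,"twist":0},{"tx":0,"ty":0,"tz":9.5,"twist":0},{"tx":0,"ty":0,"tz":12,"twist":0},{"tx":0,"ty":0,"tz":13.3,"twist":0}]'
python3 -m crank '[{"tx":0,"ty":0,"tz":0.4,"twist":0},{"tx":0,"ty":0,"tz":0.6,"twist":0},{"tx":0,"ty":0,"tz":0.6,"twist":0},{"tx":0,"ty":0,"tz":0.6,"twist":0}]'
python3 -m crank '[{"tx":0,"ty":0,"tz":0,"twist":0},{"tx":0,"ty":0,"tz":0,"twist":0},{"tx":0,"ty":0,"tz":0,"twist":0},{"tx":0,"ty":0,"tz":0,"twist":0}]' 1
python3 -m crank '[{"tx":0,"ty":0,"tz":-3,"twist":0},{"tx":0,"ty":0,"tz":-7,"twist":0},{"tx":0,"ty":0,"tz":-11,"twist":0},{"tx":0,"ty":0,"tz":-13.9,"twist":0}]'
python3 -m crank '[{"tx":-0.5,"ty":-1.4,"tz":0,"twist":0},{"tx":-1.3,"ty":-3.5,"tz":0,"twist":0},{"tx":-2.4,"ty":-6.3,"tz":0,"twist":0},{"tx":-3.5,"ty":-9.4,"tz":0,"twist":0},{"tx":-4.74,"ty":-12.6,"tz":0,"twist":0}]'
python3 -m crank '[{"tx":-1.18,"ty":-3.15,"tz":0,"twist":0},{"tx":-2.37,"ty":-6.3,"tz":0,"twist":0},{"tx":-3.55,"ty":-9.45,"tz":0,"twist":0},{"tx":-4.74,"ty":-12.6,"tz":0,"twist":0}]'
python3 - <<'E'
from h import *
c=cam('scene'); i=c['img'][120:320,100:500]; cv2.imwrite('pics/s6.png',cv2.resize(i[:,:,::-1],None,fx=2,fy=2))
E
```

```text
time_s: 24.67
eef_pos: [0.4594, 0.314, 0.0165]
ee_rot: [[-0.942, 0.335, -0.005], [0.335, 0.942, -0.002], [0.004, -0.004, -1.0]]
force: [-0.1, 0.7, -1.7]
width: 0.0428
gripper_force: 41.2
time_s: 25.0
eef_pos: [0.4629, 0.3162, 0.0154]
ee_rot: [[-0.942, 0.334, 0.002], [0.334, 0.942, 0.001], [-0.002, 0.001, -1.0]]
force: [-0.3, 0.5, -1.2]
width: 0.0426
gripper_force: 41.2
time_s: 25.33
eef_pos: [0.4621, 0.3165, 0.0145]
ee_rot: [[-0.943, 0.333, 0.001], [0.333, 0.943, 0.0], [-0.001, 0.001, -1.0]]
force: [-0.8, -0.3, 0.2]
width: 0.0853
gripper_force: 0.0
time_s: 25.67
eef_pos: [0.4626, 0.3169, 0.1565]
ee_rot: [[-0.943, 0.333, 0.003], [0.333, 0.943, 0.001], [-0.002, 0.002, -1.0]]
force: [1.3, 0.5, 0.4]
width: 0.0854
gripper_force: 0.0
time_s: 26.08
eef_pos: [0.4641, 0.1811, 0.1533]
ee_rot: [[-0.943, 0.332, 0.001], [0.332, 0.943, 0.0], [-0.0, 0.0, -1.0]]
force: [0.9, -0.0, -0.9]
width: 0.0854
gripper_force: 0.0
time_s: 26.42
eef_pos: [0.467, 0.0458, 0.1534]
ee_rot: [[-0.943, 0.333, 0.001], [0.333, 0.943, -0.0], [-0.001, 0.0, -1.0]]
force: [0.5, 0.3, 0.7]
width: 0.0854
gripper_force: 0.0
```

View pics/s6.png

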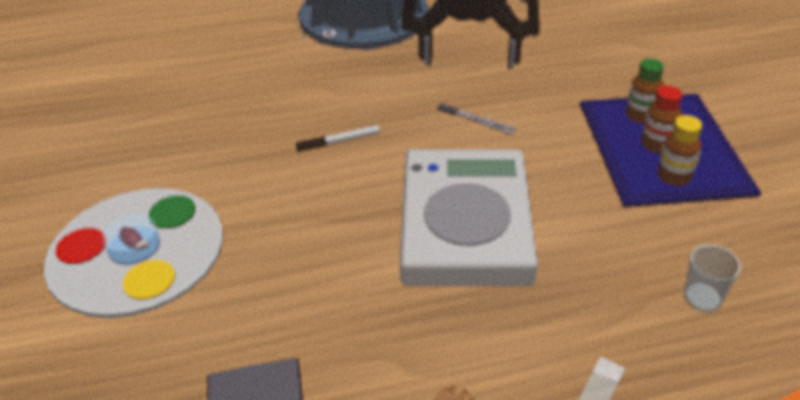

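All three bottles stand on the lid and the dish is clear. I'll continue to the dish and measure the pan from the wrist camera on the way.

```bash
python3 -m crank '[{"tx":-1.18,"ty":-3.15,"tz":0,"twist":0},{"tx":-2.37,"ty":-6.3,"tz":0,"twist":0},{"tx":-3.55,"ty":-9.45,"tz":0,"twist":0},{"tx":-4.74,"ty":-12.6,"tz":0,"twist":0}]'
python3 -m crank '[{"tx":-1.18,"ty":-3.15,"tz":0,"twist":0},{"tx":-2.37,"ty":-6.3,"tz":0,"twist":0},{"tx":-3.55,"ty":-9.45,"tz":0,"twist":0},{"tx":-4.74,"ty":-12.6,"tz":0,"twist":0}]'
python3 -m crank '[{"tx":-1.15,"ty":-3.1,"tz":0,"twist":0},{"tx":-2.3,"ty":-6.1,"tz":0,"twist":0},{"tx":-3.4,"ty":-8.9,"tz":0,"twist":0},{"tx":-4.2,"ty":-11.2,"tz":0,"twist":0},{"tx":-4.74,"ty":-12.6,"tz":0,"twist":0}]'
python3 -m crank '[{"tx":0,"ty":0,"tz":2,"twist":0},{"tx":0,"ty":0,"tz":4,"twist":0},{"tx":0,"ty":0,"tz":5,"twist":0},{"tx":0,"ty":0,"tz":5,"twist":0},{"tx":0,"ty":0,"tz":5,"twist":0}]'
python3 - <<'E'
from h import *
c=cam('wrist'); save(c,'w7.png'); print(bot.get_state()['eef_pos']); seats(c); print(lm(c,'wrist','dish_mid',.0205))
v,u=np.mgrid[0:400,0:640]; uv=np.c_[u.ravel(),v.ravel()]; P,Z=bydepth(c,uv)
k=(P[:,2]>.025)&(P[:,2]<.038)&(np.hypot(P[:,0]-.475,P[:,1]+.357)<.05)&(Z>0)
print(k.sum(), cv2.minEnclosingCircle(P[k,:2].astype(np.float32)),P[k].mean(0))
E
```

```text
time_s: 26.8
eef_pos: [0.4697, -0.0886, 0.1534]
ee_rot: [[-0.943, 0.333, 0.001], [0.333, 0.943, -0.0], [-0.001, 0.0, -1.0]]
force: [0.0, -0.0, 0.3]
width: 0.0853
gripper_force: 0.0
time_s: 27.13
eef_pos: [0.4724, -0.2234, 0.1533]
ee_rot: [[-0.943, 0.333, 0.0], [0.333, 0.943, -0.0], [-0.0, -0.0, -1.0]]
force: [0.5, -0.3, -0.7]
width: 0.0854
gripper_force: 0.0
time_s: 27.55
eef_pos: [0.475, -0.3591, 0.1531]
ee_rot: [[-0.942, 0.335, 0.0], [0.335, 0.942, -0.001], [-0.0, -0.001, -1.0]]
force: [0.2, 0.3, 0.2]
width: 0.0859
gripper_force: 0.0
time_s: 27.97
eef_pos: [0.4751, -0.3556, 0.1028]
ee_rot: [[-0.943, 0.333, -0.001], [0.333, 0.943, 0.001], [0.001, 0.001, -1.0]]
force: [0.5, 0.2, 0.5]
width: 0.0856
gripper_force: 0.0
[ 0.47569148 -0.35628255  0.1037771 ]
green circle 0.4297 -0.316 0.0268 ellipse [ 0.4292 -0.3162] [0.0513 0.0536]
yellow circle 0.5341 -0.3402 0.0279 ellipse [ 0.5343 -0.3401] [0.0547 0.0554]
red circle 0.4612 -0.4182 0.0278 ellipse [ 0.4611 -0.4182] [0.0547 0.0554]
blue circle 0.4736 -0.3595 0.0271 ellipse [ 0.4717 -0.3598] [0.0449 0.053 ]
[(0.77, [206.6, 322.9], [0.4791, -0.3557, 0.0205])]
3568 ((0.47706425189971924, -0.3580799102783203), 0.03028038889169693) [ 0.47546964 -0.35749709  0.0326246 ]
```

View pics/w7.png

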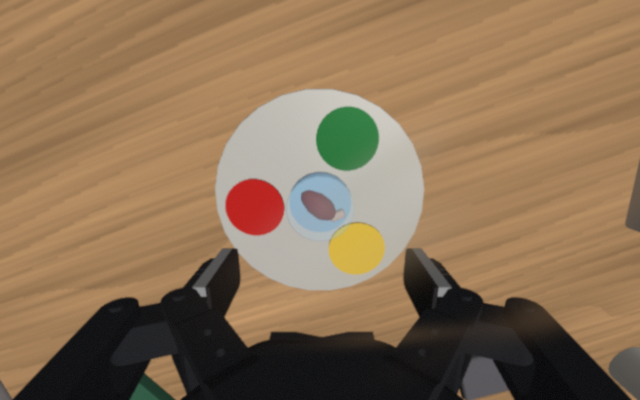

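The view shows the dish (320,205) centred between the free seats. I'll descend and grip it.

```bash
python3 -m crank '[{"tx":0,"ty":-0.1,"tz":3,"twist":0},{"tx":0,"ty":-0.1,"tz":6.5,"twist":0},{"tx":0,"ty":-0.1,"tz":9.5,"twist":0},{"tx":0,"ty":-0.1,"tz":11,"twist":0},{"tx":0,"ty":-0.1,"tz":11.4,"twist":0}]'
python3 -m crank '[{"tx":0,"ty":0,"tz":0,"twist":0},{"tx":0,"ty":0,"tz":0,"twist":0}]'
python3 -m crank '[{"tx":0,"ty":0,"tz":0,"twist":0},{"tx":0,"ty":0,"tz":0,"twist":0},{"tx":0,"ty":0,"tz":0,"twist":0},{"tx":0,"ty":0,"tz":0,"twist":0}]' 0 35
python3 -m crank '[{"tx":0,"ty":0,"tz":0,"twist":0},{"tx":0,"ty":0,"tz":0,"twist":0},{"tx":0,"ty":0,"tz":0,"twist":0}]'
python3 - <<'E'
from h import *
s=bot.get_state(); print(s['eef_pos'],s['force'],s['width'])
c=cam('wrist'); save(c,'w8.png')
E
```

```text
time_s: 28.48
eef_pos: [0.4738, -0.3559, -0.0131]
ee_rot: [[-0.943, 0.333, -0.003], [0.333, 0.943, 0.003], [0.003, 0.002, -1.0]]
force: [-0.3, -0.2, 0.3]
width: 0.0854
gripper_force: 0.0
time_s: 28.65
eef_pos: [0.476, -0.3585, -0.0091]
ee_rot: [[-0.943, 0.333, 0.002], [0.333, 0.943, -0.002], [-0.002, -0.001, -1.0]]
force: [0.1, 0.3, 0.1]
width: 0.0851
gripper_force: 0.0
time_s: 28.98
eef_pos: [0.4759, -0.3586, -0.0088]
ee_rot: [[-0.943, 0.333, 0.002], [0.333, 0.943, -0.002], [-0.003, -0.002, -1.0]]
force: [-0.5, 1.0, 5.9]
width: 0.0579
gripper_force: 36.7
time_s: 29.23
eef_pos: [0.4759, -0.3586, -0.0088]
ee_rot: [[-0.943, 0.333, 0.002], [0.333, 0.943, -0.002], [-0.003, -0.002, -1.0]]
force: [-1.0, 1.1, 5.7]
width: 0.058
gripper_force: 36.7
[ 0.47594217 -0.35859241 -0.00879086] [-1.03007156  1.05197678  5.74875172] 0.057997131092445774
```

View pics/w8.png

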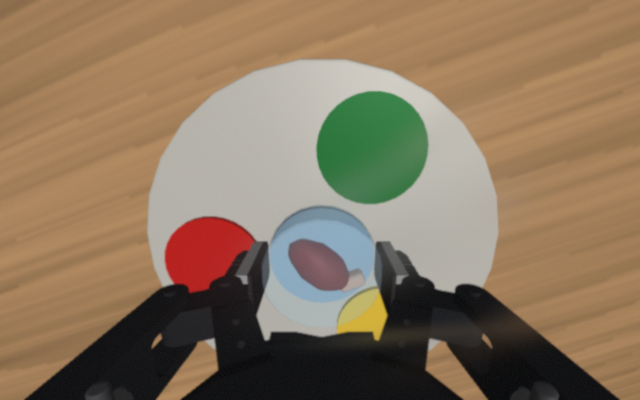

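The dish is gripped at 58 mm, between the pads and level. I'll lift it and look at the pan on the way.

```bash
python3 -m crank '[{"tx":0,"ty":0,"tz":-1.5,"twist":0},{"tx":0,"ty":0,"tz":-5,"twist":0},{"tx":0,"ty":0,"tz":-9,"twist":0},{"tx":0,"ty":0,"tz":-13,"twist":0},{"tx":0,"ty":0,"tz":-15,"twist":0}]'
python3 -m crank '[{"tx":0.1,"ty":1.4,"tz":0,"twist":0},{"tx":0.3,"ty":3.8,"tz":0,"twist":0},{"tx":0.5,"ty":6.5,"tz":0,"twist":0},{"tx":0.7,"ty":9,"tz":0,"twist":0},{"tx":0.84,"ty":11.4,"tz":0,"twist":0}]'
python3 -m crank '[{"tx":0.2,"ty":2.7,"tz":0,"twist":0},{"tx":0.4,"ty":5.4,"tz":0,"twist":0},{"tx":0.6,"ty":8,"tz":0,"twist":0},{"tx":0.76,"ty":10.2,"tz":0,"twist":0},{"tx":0.84,"ty":11.4,"tz":0,"twist":0}]'
python3 -m crank '[{"tx":0,"ty":0,"tz":0,"twist":0},{"tx":0,"ty":0,"tz":0,"twist":0},{"tx":0,"ty":0,"tz":0,"twist":0},{"tx":0,"ty":0,"tz":0,"twist":0}]'
python3 - <<'E'
from h import *
def pan(c,n,box,rpx):
    print(n,lm(c,n,'pan',.045))
    l,t,r,b=box; g=cv2.cvtColor(c['img'],cv2.COLOR_RGB2GRAY)
    # steel grey: darker than the white housing; refine on rectified world grid at z=.045
    X,Y=np.meshgrid(np.arange(.44,.66,.0005),np.arange(-.09,.13,.0005)); W=np.c_[X.ravel(),Y.ravel(),np.full(X.size,.045)]
    px=cv2.projectPoints(W,np.array(c['rvec'],float),np.array(c['tvec'],float),c['K'],np.array(c['dist_coeffs'],float))[0].reshape(X.shape+(2,)).astype(np.float32)
    I=cv2.remap(g,px[...,0],px[...,1],cv2.INTER_LINEAR); cv2.imwrite('pics/rect_%s.png'%n,I)
    h=cv2.HoughCircles(cv2.GaussianBlur(I,(5,5),0),cv2.HOUGH_GRADIENT,1,100,param1=60,param2=12,minRadius=94,maxRadius=106)
    if h is not None: print([(round(.44+x*.0005,4),round(-.09+y*.0005,4),r*.0005) for x,y,r in h[0]])
c=cam('wrist'); save(c,'w9.png'); pan(c,'wrist',(0,0,640,400),0)
s=bot.get_state(); R=np.array(s['ee_rot']); p=np.array(s['eef_pos']); print(p,s['width'])
v,u=np.mgrid[0:400,0:640]; uv=np.c_[u.ravel(),v.ravel()]; P,Z=bydepth(c,uv); T=(P-p)@R
k=(Z>0)&(abs(T[:,1])<.028)&(abs(T[:,0])<.045)&(T[:,2]>-.055)&(T[:,2]<-.02); 
print('dish pts',k.sum(),np.percentile(T[k],[2,50,98],axis=0).round(4).tolist())
c=cam('top'); pan(c,'top',None,0)
c=cam('scene'); pan(c,'scene',None,0)
E
```

```text
time_s: 29.7
eef_pos: [0.4767, -0.3594, 0.1454]
ee_rot: [[-0.943, 0.333, 0.005], [0.333, 0.943, -0.006], [-0.007, -0.004, -1.0]]
force: [0.5, -1.0, -0.8]
width: 0.0579
gripper_force: 38.1
time_s: 30.12
eef_pos: [0.5045, -0.2449, 0.1383]
ee_rot: [[-0.943, 0.333, -0.001], [0.333, 0.943, 0.001], [0.001, 0.001, -1.0]]
force: [0.6, 0.7, -1.6]
width: 0.0579
gripper_force: 38.2
time_s: 30.53
eef_pos: [0.5346, -0.1336, 0.1383]
ee_rot: [[-0.943, 0.331, -0.001], [0.331, 0.943, 0.001], [0.002, 0.001, -1.0]]
force: [-0.4, -0.1, -1.3]
width: 0.0578
gripper_force: 38.2
time_s: 30.87
eef_pos: [0.5347, -0.1379, 0.1389]
ee_rot: [[-0.942, 0.334, -0.0], [0.334, 0.942, -0.0], [0.0, -0.0, -1.0]]
force: [0.5, -0.6, -1.1]
width: 0.0577
gripper_force: 38.2
wrist [(0.8, [164.2, 489.0], [0.5549, 0.0186, 0.045])]
[(np.float32(0.5562), np.float32(0.0188), np.float32(0.05005))]
[ 0.53477436 -0.13791309  0.13901615] 0.05752610696839616
dish pts 11463 [[-0.0265, -0.0257, -0.0426], [0.0043, 0.0001, -0.0414], [0.0285, 0.0256, -0.0246]]
top [(0.67, [187.5, 310.5], [0.5658, 0.0188, 0.045])]Traceback (most recent call last):
  File "<stdin>", line 16, in <module>
  File "<stdin>", line 4, in pan
TypeError: cannot unpack non-iterable NoneType object
```

View pics/w9.png

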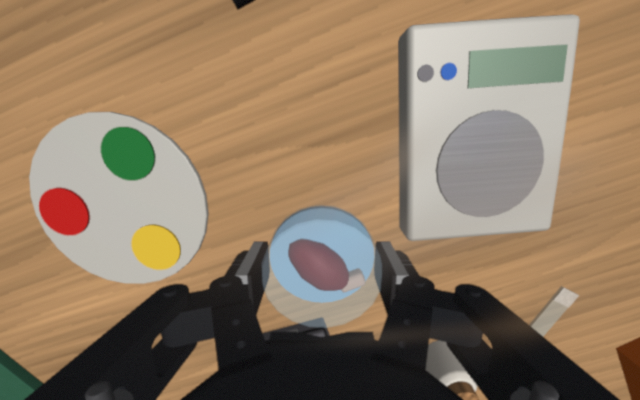

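The pan shows at (490,163). The circle fit gives (0.556,0.019) with r = 50 mm, as it must be. Its rim is clear and the dish is level in the grip. I'll move over it.

```bash
python3 -m crank '[{"tx":0.39,"ty":1.95,"tz":0,"twist":0},{"tx":1.15,"ty":5.7,"tz":0,"twist":0},{"tx":1.93,"ty":9.6,"tz":0,"twist":0},{"tx":2.64,"ty":13.1,"tz":0,"twist":0},{"tx":3.12,"ty":15.5,"tz":0,"twist":0}]'
python3 -m crank '[{"tx":0,"ty":0,"tz":0,"twist":0},{"tx":0,"ty":0,"tz":2,"twist":0},{"tx":0,"ty":0,"tz":5,"twist":0},{"tx":0,"ty":0,"tz":7.5,"twist":0},{"tx":0,"ty":0,"tz":9,"twist":0}]'
python3 -m crank '[{"tx":0,"ty":0,"tz":0.8,"twist":0},{"tx":0,"ty":0,"tz":1.4,"twist":0},{"tx":0,"ty":0,"tz":1.4,"twist":0},{"tx":0,"ty":0,"tz":1.4,"twist":0},{"tx":0,"ty":0,"tz":1.4,"twist":0}]'
python3 - <<'E'
from h import *
c=cam('wrist'); s=bot.get_state(); R=np.array(s['ee_rot']); p=np.array(s['eef_pos']); print(p,s['width'],s['force'])
X,Y=np.meshgrid(np.arange(.48,.64,.0004),np.arange(-.06,.10,.0004)); W=np.c_[X.ravel(),Y.ravel(),np.full(X.size,.045)]
px=cv2.projectPoints(W,np.array(c['rvec'],float),np.array(c['tvec'],float),c['K'],np.array(c['dist_coeffs'],float))[0].reshape(X.shape+(2,)).astype(np.float32)
I=cv2.remap(c['img'],px[...,0],px[...,1],cv2.INTER_LINEAR); a,b=[int((p[0]-.48)/.0004),int((p[1]+.06)/.0004)]; cv2.circle(I,(a,b),125,(255,0,0),1); cv2.circle(I,(a,b),75,(0,255,0),1)
cv2.imwrite('pics/r10.png',I[:,:,::-1])
E
```

```text
time_s: 31.48
eef_pos: [0.5573, 0.0221, 0.1392]
ee_rot: [[-0.943, 0.333, 0.0], [0.333, 0.943, 0.001], [0.0, 0.001, -1.0]]
force: [0.1, -0.5, -1.3]
width: 0.0578
gripper_force: 38.2
time_s: 31.9
eef_pos: [0.5556, 0.0192, 0.0464]
ee_rot: [[-0.943, 0.334, -0.003], [0.334, 0.943, 0.0], [0.003, -0.001, -1.0]]
force: [-0.8, -0.2, -1.3]
width: 0.0576
gripper_force: 38.2
time_s: 32.32
eef_pos: [0.5584, 0.0193, 0.0364]
ee_rot: [[-0.943, 0.333, 0.002], [0.333, 0.943, -0.0], [-0.002, 0.0, -1.0]]
force: [-0.3, -0.7, -1.4]
width: 0.0578
gripper_force: 38.2
[0.55835924 0.0193571  0.03641758] 0.057762166694864836 [ 0.23959821  0.36199992 -0.18527771]
```

View pics/r10.png

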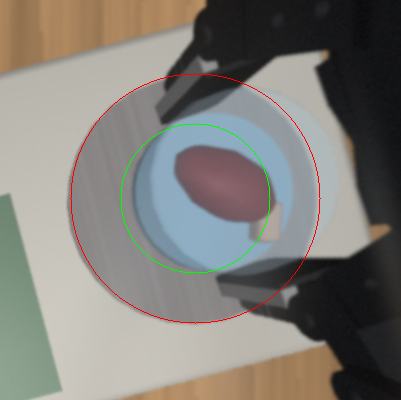

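The rim and the TCP circle coincide to about 1 mm. I'll set the dish down and release it.

```bash
python3 -m crank '[{"tx":0,"ty":0,"tz":0.4,"twist":0},{"tx":0,"ty":0,"tz":0.8,"twist":0},{"tx":0,"ty":0,"tz":0.8,"twist":0},{"tx":0,"ty":0,"tz":0.8,"twist":0}]'
python3 -m crank '[{"tx":0,"ty":0,"tz":0,"twist":0},{"tx":0,"ty":0,"tz":0,"twist":0},{"tx":0,"ty":0,"tz":0,"twist":0},{"tx":0,"ty":0,"tz":0,"twist":0}]' 1
python3 -m crank '[{"tx":0,"ty":0,"tz":-2,"twist":0},{"tx":0,"ty":0,"tz":-5,"twist":0},{"tx":0,"ty":0,"tz":-9,"twist":0},{"tx":0,"ty":0,"tz":-12,"twist":0},{"tx":0,"ty":0,"tz":-12.5,"twist":0}]'
python3 -m crank '[{"tx":0,"ty":0,"tz":0,"twist":0},{"tx":0,"ty":0,"tz":0,"twist":0},{"tx":0,"ty":0,"tz":0,"twist":0}]'
python3 - <<'E'
from h import *
c=cam('wrist'); s=bot.get_state(); p=np.array(s['eef_pos']); print(p,s['width'],s['force'])
v,u=np.mgrid[0:400,0:640]; uv=np.c_[u.ravel(),v.ravel()]; P,Z=bydepth(c,uv)
k=(P[:,2]>.066)&(P[:,2]<.075)&(np.hypot(P[:,0]-.556,P[:,1]-.019)<.05)&(Z>0)
print(k.sum(), cv2.minEnclosingCircle(P[k,:2].astype(np.float32)),P[k].mean(0),P[k].std(0))
X,Y=np.meshgrid(np.arange(.48,.64,.0005),np.arange(-.06,.10,.0005)); W=np.c_[X.ravel(),Y.ravel(),np.full(X.size,.045)]
px=cv2.projectPoints(W,np.array(c['rvec'],float),np.array(c['tvec'],float),c['K'],np.array(c['dist_coeffs'],float))[0].reshape(X.shape+(2,)).astype(np.float32)
I=cv2.GaussianBlur(cv2.remap(cv2.cvtColor(c['img'],cv2.COLOR_RGB2GRAY),px[...,0],px[...,1],cv2.INTER_LINEAR),(5,5),0)
h=cv2.HoughCircles(I,cv2.HOUGH_GRADIENT,1,100,param1=60,param2=12,minRadius=94,maxRadius=106)
print([(.48+x*.0005,-.06+y*.0005,r*.0005) for x,y,r in h[0]] if h is not None else None)
R=np.array(s['ee_rot'])
for n,t in dict(Y=(.5253,.308),R=(.4615,.3165),G=(.3983,.3248)).items(): print(n,(100*(np.r_[t,p[2]]-p)@R).round(2))
E
```

```text
time_s: 32.7
eef_pos: [0.5583, 0.0197, 0.0281]
ee_rot: [[-0.943, 0.333, 0.002], [0.333, 0.943, -0.0], [-0.002, 0.001, -1.0]]
force: [-1.8, 0.7, 4.0]
width: 0.0579
gripper_force: 39.1
time_s: 33.03
eef_pos: [0.5571, 0.0197, 0.0269]
ee_rot: [[-0.943, 0.333, -0.0], [0.333, 0.943, 0.0], [0.0, -0.0, -1.0]]
force: [0.3, 0.1, 0.3]
width: 0.0856
gripper_force: 0.0
time_s: 33.45
eef_pos: [0.561, 0.0191, 0.1585]
ee_rot: [[-0.943, 0.333, 0.01], [0.333, 0.943, -0.002], [-0.01, 0.002, -1.0]]
force: [0.9, 0.2, 0.7]
width: 0.0853
gripper_force: 0.0
time_s: 33.7
eef_pos: [0.5559, 0.0199, 0.1501]
ee_rot: [[-0.943, 0.333, -0.003], [0.333, 0.943, 0.001], [0.003, -0.001, -1.0]]
force: [-0.3, 0.5, 0.1]
width: 0.0857
gripper_force: 0.0
[0.55574867 0.01989061 0.14984204] 0.08522884502456929 [-0.10418265  0.17647839 -0.85058359]
3254 ((0.5589011311531067, 0.01921793632209301), 0.030012328177690506) [0.55788377 0.01953141 0.0696702 ] [0.01490072 0.01481523 0.00070255]
[(np.float32(0.55625), np.float32(0.020250004), np.float32(0.049400005))]
Y [12.48 26.15  0.03]
R [18.77 24.82  0.06]
G [25.01 23.5   0.08]
```

The dish is centred to about 2 mm on the pan and flat. Now yellow goes home.

```bash
python3 -m crank '[{"tx":0.8,"ty":1.6,"tz":0,"twist":0},{"tx":2.1,"ty":4.4,"tz":0,"twist":0},{"tx":3.5,"ty":7.3,"tz":0,"twist":0},{"tx":5,"ty":10.3,"tz":0,"twist":0},{"tx":6.3,"ty":13.06,"tz":0,"twist":0}]'
python3 -m crank '[{"tx":1.5,"ty":3.2,"tz":0,"twist":0},{"tx":3.1,"ty":6.4,"tz":0,"twist":0},{"tx":4.6,"ty":9.4,"tz":0,"twist":0},{"tx":5.7,"ty":11.8,"tz":0,"twist":0},{"tx":6.3,"ty":13.06,"tz":0,"twist":0}]'
python3 -m crank '[{"tx":0,"ty":0,"tz":0,"twist":0},{"tx":0,"ty":0,"tz":1,"twist":0},{"tx":0,"ty":0,"tz":3,"twist":0},{"tx":0,"ty":0,"tz":3,"twist":0},{"tx":0,"ty":0,"tz":3,"twist":0}]'
python3 -c "
from h import *
cap()"
```

```text
time_s: 34.17
eef_pos: [0.5398, 0.1652, 0.1501]
ee_rot: [[-0.943, 0.334, -0.003], [0.334, 0.943, -0.0], [0.003, -0.001, -1.0]]
force: [0.8, -0.8, -0.1]
width: 0.0857
gripper_force: 0.0
time_s: 34.58
eef_pos: [0.5236, 0.3105, 0.15]
ee_rot: [[-0.944, 0.331, -0.003], [0.331, 0.944, -0.0], [0.003, -0.001, -1.0]]
force: [0.6, 0.6, 0.3]
width: 0.0852
gripper_force: 0.0
time_s: 35.0
eef_pos: [0.5244, 0.3058, 0.1199]
ee_rot: [[-0.942, 0.335, -0.004], [0.335, 0.942, -0.002], [0.003, -0.003, -1.0]]
force: [-0.7, 0.4, 0.0]
width: 0.0854
gripper_force: 0.0
tcp [0.5254 0.3064 0.1213] w 0.0854
cap [ 67. 159.  87.] circle 0.3975 0.3251 r 0.0158 mean [0.3975 0.3251 0.0947] tool cm [12.68 -2.52  0.02]
cap [240.  62.  57.] circle 0.4619 0.3166 r 0.0158 mean [0.4618 0.3166 0.0947] tool cm [ 6.34 -1.16  0.01]
cap [247. 226.  89.] circle 0.5261 0.3074 r 0.0159 mean [0.5257 0.3075 0.0947] tool cm [ 0.01  0.12 -0.  ]
```

```bash
python3 -m crank '[{"tx":0,"ty":0.1,"tz":3,"twist":0},{"tx":0,"ty":0.1,"tz":6.5,"twist":0},{"tx":0,"ty":0.1,"tz":9.5,"twist":0},{"tx":0,"ty":0.1,"tz":10.8,"twist":0},{"tx":0,"ty":0.1,"tz":10.8,"twist":0}]'
python3 -m crank '[{"tx":0,"ty":0,"tz":0,"twist":0},{"tx":0,"ty":0,"tz":0,"twist":0},{"tx":0,"ty":0,"tz":0,"twist":0}]'
python3 -m crank '[{"tx":0,"ty":0,"tz":0,"twist":0},{"tx":0,"ty":0,"tz":0,"twist":0},{"tx":0,"ty":0,"tz":0,"twist":0},{"tx":0,"ty":0,"tz":0,"twist":0},{"tx":0,"ty":0,"tz":0,"twist":0}]' 0 40
python3 -m crank '[{"tx":0,"ty":0,"tz":0,"twist":0},{"tx":0,"ty":0,"tz":0,"twist":0}]'
python3 -m crank '[{"tx":0,"ty":0,"tz":-2,"twist":0},{"tx":0,"ty":0,"tz":-6,"twist":0},{"tx":0,"ty":0,"tz":-10,"twist":0},{"tx":0,"ty":0,"tz":-13,"twist":0},{"tx":0,"ty":0,"tz":-14,"twist":0}]'
python3 -m crank '[{"tx":0,"ty":0,"tz":0,"twist":0},{"tx":0,"ty":0,"tz":0,"twist":0},{"tx":0,"ty":0,"tz":0,"twist":0}]'
cat >> h.py <<'E'
def go(x,y):
    s=bot.get_state(); p=np.array(s['eef_pos']); a=(100*(np.r_[x,y,p[2]]-p)@np.array(s['ee_rot']))
    n=int(np.ceil(np.hypot(a[0],a[1])/15)); print('tcp',p.round(4),'w',round(s['width'],4),'total',a.round(2),n,'calls of',(a/n).round(2),'quarter',(a/n/4).round(2))
E
python3 -c "
from h import *
go(.5343,-.34)"
```

```text
time_s: 35.47
eef_pos: [0.5238, 0.3073, 0.0112]
ee_rot: [[-0.942, 0.334, -0.006], [0.334, 0.943, -0.002], [0.005, -0.004, -1.0]]
force: [-0.8, 0.5, 0.1]
width: 0.0851
gripper_force: 0.0
time_s: 35.72
eef_pos: [0.5279, 0.3095, 0.0167]
ee_rot: [[-0.943, 0.333, 0.004], [0.333, 0.943, 0.001], [-0.003, 0.003, -1.0]]
force: [-0.1, 0.7, -0.1]
width: 0.0852
gripper_force: 0.0
time_s: 36.13
eef_pos: [0.5264, 0.309, 0.015]
ee_rot: [[-0.943, 0.333, 0.001], [0.333, 0.943, 0.0], [-0.001, 0.001, -1.0]]
force: [-1.0, -1.8, 5.0]
width: 0.0428
gripper_force: 41.2
time_s: 36.3
eef_pos: [0.5263, 0.309, 0.0149]
ee_rot: [[-0.943, 0.333, 0.001], [0.333, 0.943, 0.0], [-0.001, 0.001, -1.0]]
force: [-1.1, -1.3, 5.5]
width: 0.0428
gripper_force: 41.2
time_s: 36.72
eef_pos: [0.5286, 0.31, 0.1599]
ee_rot: [[-0.943, 0.333, 0.008], [0.333, 0.943, 0.003], [-0.007, 0.005, -1.0]]
force: [1.4, 0.4, -0.8]
width: 0.043
gripper_force: 41.2
time_s: 36.97
eef_pos: [0.5242, 0.3083, 0.1513]
ee_rot: [[-0.943, 0.333, -0.004], [0.333, 0.943, -0.001], [0.003, -0.003, -1.0]]
force: [-0.0, -0.2, -1.9]
width: 0.0424
gripper_force: 41.2
tcp [0.5242 0.3083 0.1513] w 0.0424 total [-22.56 -60.78   0.09] 5 calls of [ -4.51 -12.16   0.02] quarter [-1.13 -3.04  0.  ]
```

```bash
python3 -m crank '[{"tx":-0.5,"ty":-1.4,"tz":0,"twist":0},{"tx":-1.4,"ty":-3.8,"tz":0,"twist":0},{"tx":-2.4,"ty":-6.5,"tz":0,"twist":0},{"tx":-3.4,"ty":-9.3,"tz":0,"twist":0},{"tx":-4.48,"ty":-12.18,"tz":0,"twist":0}]'
python3 -m crank '[{"tx":-1.12,"ty":-3.05,"tz":0,"twist":0},{"tx":-2.24,"ty":-6.09,"tz":0,"twist":0},{"tx":-3.36,"ty":-9.14,"tz":0,"twist":0},{"tx":-4.48,"ty":-12.18,"tz":0,"twist":0}]'
python3 -m crank '[{"tx":-1.12,"ty":-3.05,"tz":0,"twist":0},{"tx":-2.24,"ty":-6.09,"tz":0,"twist":0},{"tx":-3.36,"ty":-9.14,"tz":0,"twist":0},{"tx":-4.48,"ty":-12.18,"tz":0,"twist":0}]'
python3 -m crank '[{"tx":-1.12,"ty":-3.05,"tz":0,"twist":0},{"tx":-2.24,"ty":-6.09,"tz":0,"twist":0},{"tx":-3.36,"ty":-9.14,"tz":0,"twist":0},{"tx":-4.48,"ty":-12.18,"tz":0,"twist":0}]'
python3 -m crank '[{"tx":-1.1,"ty":-2.95,"tz":0,"twist":0},{"tx":-2.2,"ty":-5.9,"tz":0,"twist":0},{"tx":-3.2,"ty":-8.6,"tz":0,"twist":0},{"tx":-4,"ty":-10.8,"tz":0,"twist":0},{"tx":-4.48,"ty":-12.18,"tz":0,"twist":0}]'
python3 -m crank '[{"tx":0,"ty":0,"tz":2,"twist":0},{"tx":0,"ty":0,"tz":5,"twist":0},{"tx":0,"ty":0,"tz":8,"twist":0},{"tx":0,"ty":0,"tz":10,"twist":0},{"tx":0,"ty":0,"tz":11,"twist":0}]'
python3 -m crank '[{"tx":0,"ty":0,"tz":0,"twist":0},{"tx":0,"ty":0,"tz":0,"twist":0},{"tx":0,"ty":0,"tz":0,"twist":0},{"tx":0,"ty":0,"tz":0,"twist":0},{"tx":0,"ty":0,"tz":0,"twist":0}]'
python3 -c "
from h import *
go(.5343,-.34); c=cap(); seats(c); save(c,'w11.png')"
```

```text
time_s: 37.38
eef_pos: [0.5257, 0.1772, 0.1517]
ee_rot: [[-0.943, 0.333, -0.004], [0.333, 0.943, -0.001], [0.004, -0.002, -1.0]]
force: [0.5, 0.4, -1.0]
width: 0.0429
gripper_force: 41.2
time_s: 37.72
eef_pos: [0.5273, 0.0473, 0.152]
ee_rot: [[-0.943, 0.333, -0.004], [0.333, 0.943, 0.0], [0.004, -0.001, -1.0]]
force: [0.7, 0.2, -1.4]
width: 0.0427
gripper_force: 41.2
time_s: 38.05
eef_pos: [0.5288, -0.0822, 0.152]
ee_rot: [[-0.943, 0.334, -0.004], [0.334, 0.943, 0.001], [0.004, -0.0, -1.0]]
force: [0.6, -0.7, -1.9]
width: 0.0424
gripper_force: 41.2
time_s: 38.38
eef_pos: [0.5304, -0.2117, 0.1518]
ee_rot: [[-0.943, 0.334, -0.003], [0.334, 0.943, 0.002], [0.004, 0.001, -1.0]]
force: [0.5, -0.9, -1.3]
width: 0.0429
gripper_force: 41.2
time_s: 38.8
eef_pos: [0.5321, -0.3424, 0.1517]
ee_rot: [[-0.942, 0.335, -0.003], [0.335, 0.942, 0.002], [0.003, 0.001, -1.0]]
force: [-0.2, -0.2, -1.5]
width: 0.0431
gripper_force: 41.2
time_s: 39.22
eef_pos: [0.5309, -0.3373, 0.0389]
ee_rot: [[-0.943, 0.333, -0.006], [0.333, 0.943, 0.006], [0.008, 0.003, -1.0]]
force: [-0.9, 1.1, -1.4]
width: 0.0428
gripper_force: 41.1
time_s: 39.63
eef_pos: [0.535, -0.3408, 0.0459]
ee_rot: [[-0.943, 0.333, 0.002], [0.333, 0.943, -0.002], [-0.003, -0.001, -1.0]]
force: [0.0, 0.3, -2.0]
width: 0.0426
gripper_force: 41.2
tcp [ 0.535  -0.3408  0.0459] w 0.0426 total [ 0.1   0.05 -0.  ] 1 calls of [ 0.1   0.05 -0.  ] quarter [ 0.02  0.01 -0.  ]
tcp [ 0.5348 -0.3407  0.0456] w 0.0426
cap [111.  72.  38.] circle 0.5351 -0.3407 r 0.022 mean [ 0.5242 -0.3368  0.098 ] tool cm [ 1.13  0.01 -0.  ]
green circle 0.4301 -0.3157 0.0272 ellipse [ 0.43   -0.3158] [0.0538 0.0543]
yellow circle 0.5426 -0.3449 0.0375 ellipse [ 0.5532 -0.3478] [0.0653 0.0975]
red circle 0.4615 -0.418 0.0281 ellipse [ 0.4612 -0.4181] [0.0551 0.056 ]
```

View pics/w11.png

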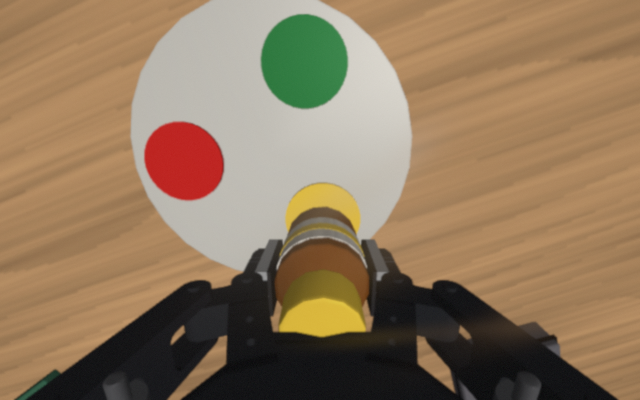

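The yellow bottle is centred over its seat (322,215). I'll set it down and release, then go for red.

```bash
python3 -m crank '[{"tx":0,"ty":0,"tz":1.5,"twist":0},{"tx":0,"ty":0,"tz":2.5,"twist":0},{"tx":0,"ty":0,"tz":2.8,"twist":0},{"tx":0,"ty":0,"tz":2.8,"twist":0},{"tx":0,"ty":0,"tz":2.8,"twist":0}]'
python3 -m crank '[{"tx":0,"ty":0,"tz":0,"twist":0},{"tx":0,"ty":0,"tz":0,"twist":0},{"tx":0,"ty":0,"tz":0,"twist":0},{"tx":0,"ty":0,"tz":0,"twist":0}]' 1
python3 -m crank '[{"tx":0,"ty":0,"tz":-3,"twist":0},{"tx":0,"ty":0,"tz":-7,"twist":0},{"tx":0,"ty":0,"tz":-11,"twist":0},{"tx":0,"ty":0,"tz":-13.8,"twist":0}]'
python3 -m crank '[{"tx":0,"ty":0,"tz":0,"twist":0},{"tx":0,"ty":0,"tz":0,"twist":0},{"tx":0,"ty":0,"tz":0,"twist":0},{"tx":0,"ty":0,"tz":0,"twist":0}]'
python3 -c "
from h import *
cap(); go(.4615,.3165); go(.398,.325)"
```

```text
time_s: 40.1
eef_pos: [0.534, -0.3399, 0.016]
ee_rot: [[-0.943, 0.333, -0.0], [0.333, 0.943, 0.0], [0.0, 0.0, -1.0]]
force: [0.2, 0.5, -1.3]
width: 0.0429
gripper_force: 41.2
time_s: 40.43
eef_pos: [0.5341, -0.3401, 0.0162]
ee_rot: [[-0.943, 0.333, 0.0], [0.333, 0.943, -0.0], [-0.0, -0.0, -1.0]]
force: [0.5, -0.4, -0.2]
width: 0.0849
gripper_force: 0.0
time_s: 40.77
eef_pos: [0.535, -0.3408, 0.158]
ee_rot: [[-0.943, 0.333, 0.003], [0.333, 0.943, -0.003], [-0.003, -0.002, -1.0]]
force: [0.2, 0.3, 0.0]
width: 0.0855
gripper_force: 0.0
time_s: 41.1
eef_pos: [0.5331, -0.3391, 0.1521]
ee_rot: [[-0.943, 0.333, -0.003], [0.333, 0.943, 0.002], [0.003, 0.001, -1.0]]
force: [0.4, 0.6, -0.4]
width: 0.0854
gripper_force: 0.0
tcp [ 0.533  -0.3391  0.1519] w 0.0854
cap [212. 179.  77.] circle 0.5342 -0.3403 r 0.0158 mean [ 0.5338 -0.3401  0.0956] tool cm [-0.11 -0.07 -0.  ]
tcp [ 0.533  -0.3391  0.1519] w 0.0854 total [28.6  59.42  0.19] 5 calls of [ 5.72 11.88  0.04] quarter [1.43 2.97 0.01]
tcp [ 0.533  -0.3391  0.1519] w 0.0854 total [34.87 58.11  0.21] 5 calls of [ 6.97 11.62  0.04] quarter [1.74 2.91 0.01]
```

Yellow stands within 1 mm of its seat centre. The dish is gone, so red needs no twist this time.

```bash
python3 -m crank '[{"tx":0.7,"ty":1.4,"tz":0,"twist":0},{"tx":1.8,"ty":3.7,"tz":0,"twist":0},{"tx":3.1,"ty":6.4,"tz":0,"twist":0},{"tx":4.4,"ty":9.1,"tz":0,"twist":0},{"tx":5.74,"ty":11.9,"tz":0,"twist":0}]'
python3 -m crank '[{"tx":1.44,"ty":2.98,"tz":0,"twist":0},{"tx":2.87,"ty":5.95,"tz":0,"twist":0},{"tx":4.3,"ty":8.93,"tz":0,"twist":0},{"tx":5.74,"ty":11.9,"tz":0,"twist":0}]'
python3 -m crank '[{"tx":1.44,"ty":2.98,"tz":0,"twist":0},{"tx":2.87,"ty":5.95,"tz":0,"twist":0},{"tx":4.3,"ty":8.93,"tz":0,"twist":0},{"tx":5.74,"ty":11.9,"tz":0,"twist":0}]'
python3 -m crank '[{"tx":1.44,"ty":2.98,"tz":0,"twist":0},{"tx":2.87,"ty":5.95,"tz":0,"twist":0},{"tx":4.3,"ty":8.93,"tz":0,"twist":0},{"tx":5.74,"ty":11.9,"tz":0,"twist":0}]'
python3 -m crank '[{"tx":1.4,"ty":2.9,"tz":0,"twist":0},{"tx":2.8,"ty":5.8,"tz":0,"twist":0},{"tx":4.1,"ty":8.5,"tz":0,"twist":0},{"tx":5.1,"ty":10.6,"tz":0,"twist":0},{"tx":5.74,"ty":11.9,"tz":0,"twist":0}]'
python3 -m crank '[{"tx":0,"ty":0,"tz":1,"twist":0},{"tx":0,"ty":0,"tz":3,"twist":0},{"tx":0,"ty":0,"tz":3,"twist":0},{"tx":0,"ty":0,"tz":3,"twist":0},{"tx":0,"ty":0,"tz":3,"twist":0}]'
python3 -c "
from h import *
cap()"
```

```text
time_s: 41.57
eef_pos: [0.5184, -0.2072, 0.1523]
ee_rot: [[-0.943, 0.334, -0.002], [0.334, 0.943, 0.002], [0.003, 0.001, -1.0]]
force: [0.3, 0.5, 0.2]
width: 0.0851
gripper_force: 0.0
time_s: 41.9
eef_pos: [0.5038, -0.0755, 0.1526]
ee_rot: [[-0.943, 0.334, -0.003], [0.334, 0.943, 0.001], [0.003, 0.0, -1.0]]
force: [0.4, 0.0, 0.6]
width: 0.085
gripper_force: 0.0
time_s: 42.23
eef_pos: [0.4893, 0.0556, 0.1527]
ee_rot: [[-0.943, 0.334, -0.002], [0.334, 0.943, 0.0], [0.002, -0.0, -1.0]]
force: [1.4, -0.5, -0.5]
width: 0.0857
gripper_force: 0.0
time_s: 42.57
eef_pos: [0.4749, 0.1868, 0.1527]
ee_rot: [[-0.943, 0.333, -0.003], [0.333, 0.943, -0.0], [0.002, -0.001, -1.0]]
force: [1.6, -0.3, -0.0]
width: 0.0855
gripper_force: 0.0
time_s: 42.98
eef_pos: [0.4602, 0.3188, 0.1524]
ee_rot: [[-0.943, 0.332, -0.003], [0.332, 0.943, -0.0], [0.002, -0.001, -1.0]]
force: [-0.4, 1.2, 0.5]
width: 0.0855
gripper_force: 0.0
time_s: 43.4
eef_pos: [0.4617, 0.3159, 0.1237]
ee_rot: [[-0.943, 0.334, -0.001], [0.334, 0.943, -0.001], [0.001, -0.001, -1.0]]
force: [0.8, 0.0, 0.2]
width: 0.0855
gripper_force: 0.0
tcp [0.4622 0.3161 0.1244] w 0.0853
cap [ 70. 170.  91.] circle 0.3969 0.3252 r 0.0155 mean [0.3967 0.3253 0.0948] tool cm [ 6.48 -1.32 -0.  ]
cap [236.  61.  71.] circle 0.4615 0.3165 r 0.0158 mean [0.4612 0.3166 0.0947] tool cm [ 0.11  0.01 -0.  ]
```

```bash
python3 -m crank '[{"tx":0.1,"ty":0,"tz":3,"twist":0},{"tx":0.1,"ty":0,"tz":6.5,"twist":0},{"tx":0.1,"ty":0,"tz":9.5,"twist":0},{"tx":0.1,"ty":0,"tz":11,"twist":0},{"tx":0.1,"ty":0,"tz":11,"twist":0}]'
python3 -m crank '[{"tx":0,"ty":0,"tz":0,"twist":0},{"tx":0,"ty":0,"tz":0,"twist":0},{"tx":0,"ty":0,"tz":0,"twist":0},{"tx":0,"ty":0,"tz":0,"twist":0}]'
python3 -m crank '[{"tx":0,"ty":0,"tz":0,"twist":0},{"tx":0,"ty":0,"tz":0,"twist":0},{"tx":0,"ty":0,"tz":0,"twist":0},{"tx":0,"ty":0,"tz":0,"twist":0},{"tx":0,"ty":0,"tz":0,"twist":0}]' 0 40
python3 -m crank '[{"tx":0,"ty":0,"tz":0,"twist":0},{"tx":0,"ty":0,"tz":0,"twist":0}]'
python3 -m crank '[{"tx":0,"ty":0,"tz":-2,"twist":0},{"tx":0,"ty":0,"tz":-6,"twist":0},{"tx":0,"ty":0,"tz":-10,"twist":0},{"tx":0,"ty":0,"tz":-13,"twist":0},{"tx":0,"ty":0,"tz":-14,"twist":0}]'
python3 -m crank '[{"tx":-0.6,"ty":-1.6,"tz":0,"twist":0},{"tx":-1.5,"ty":-4.1,"tz":0,"twist":0},{"tx":-2.6,"ty":-7.2,"tz":0,"twist":0},{"tx":-3.7,"ty":-10.5,"tz":0,"twist":0},{"tx":-4.9,"ty":-13.86,"tz":0,"twist":0}]'
python3 -m crank '[{"tx":-1.23,"ty":-3.46,"tz":0,"twist":0},{"tx":-2.45,"ty":-6.93,"tz":0,"twist":0},{"tx":-3.68,"ty":-10.4,"tz":0,"twist":0},{"tx":-4.9,"ty":-13.86,"tz":0,"twist":0}]'
python3 -m crank '[{"tx":-1.23,"ty":-3.46,"tz":0,"twist":0},{"tx":-2.45,"ty":-6.93,"tz":0,"twist":0},{"tx":-3.68,"ty":-10.4,"tz":0,"twist":0},{"tx":-4.9,"ty":-13.86,"tz":0,"twist":0}]'
python3 -m crank '[{"tx":-1.23,"ty":-3.46,"tz":0,"twist":0},{"tx":-2.45,"ty":-6.93,"tz":0,"twist":0},{"tx":-3.68,"ty":-10.4,"tz":0,"twist":0},{"tx":-4.9,"ty":-13.86,"tz":0,"twist":0}]'
python3 -m crank '[{"tx":-1.2,"ty":-3.4,"tz":0,"twist":0},{"tx":-2.4,"ty":-6.8,"tz":0,"twist":0},{"tx":-3.5,"ty":-9.9,"tz":0,"twist":0},{"tx":-4.4,"ty":-12.4,"tz":0,"twist":0},{"tx":-4.9,"ty":-13.86,"tz":0,"twist":0}]'
python3 -m crank '[{"tx":0,"ty":0,"tz":2,"twist":0},{"tx":0,"ty":0,"tz":5,"twist":0},{"tx":0,"ty":0,"tz":8,"twist":0},{"tx":0,"ty":0,"tz":10,"twist":0},{"tx":0,"ty":0,"tz":11,"twist":0}]'
python3 -m crank '[{"tx":0,"ty":0,"tz":0,"twist":0},{"tx":0,"ty":0,"tz":0,"twist":0},{"tx":0,"ty":0,"tz":0,"twist":0},{"tx":0,"ty":0,"tz":0,"twist":0},{"tx":0,"ty":0,"tz":0,"twist":0}]'
python3 -c "
from h import *
go(.4612,-.4182); cap()"
```

```text
time_s: 43.87
eef_pos: [0.4585, 0.3154, 0.011]
ee_rot: [[-0.943, 0.334, -0.006], [0.334, 0.943, -0.002], [0.004, -0.004, -1.0]]
force: [-0.7, -0.5, 0.0]
width: 0.0854
gripper_force: 0.0
time_s: 44.2
eef_pos: [0.4623, 0.3176, 0.016]
ee_rot: [[-0.943, 0.333, 0.003], [0.333, 0.943, 0.001], [-0.003, 0.002, -1.0]]
force: [-0.7, 0.2, -0.5]
width: 0.0857
gripper_force: 0.0
time_s: 44.62
eef_pos: [0.4611, 0.3171, 0.0145]
ee_rot: [[-0.943, 0.333, 0.001], [0.333, 0.943, 0.0], [-0.0, 0.0, -1.0]]
force: [-1.5, -0.4, 4.0]
width: 0.0431
gripper_force: 41.2
time_s: 44.78
eef_pos: [0.4611, 0.3171, 0.0146]
ee_rot: [[-0.943, 0.333, 0.001], [0.333, 0.943, 0.0], [-0.0, 0.0, -1.0]]
force: [-1.2, -1.2, 5.1]
width: 0.0427
gripper_force: 41.3
time_s: 45.2
eef_pos: [0.4634, 0.3182, 0.1593]
ee_rot: [[-0.943, 0.333, 0.007], [0.333, 0.943, 0.003], [-0.006, 0.005, -1.0]]
force: [1.0, 0.2, -1.3]
width: 0.0425
gripper_force: 41.2
time_s: 45.62
eef_pos: [0.4595, 0.1689, 0.1526]
ee_rot: [[-0.943, 0.332, -0.002], [0.332, 0.943, -0.0], [0.002, -0.001, -1.0]]
force: [0.6, -0.2, -1.5]
width: 0.043
gripper_force: 41.2
ti
[... 683 characters left out ...]
[-0.2, -0.9, -1.5]
width: 0.0429
gripper_force: 41.2
time_s: 47.45
eef_pos: [0.4584, -0.4151, 0.0387]
ee_rot: [[-0.943, 0.334, -0.005], [0.334, 0.943, 0.007], [0.007, 0.005, -1.0]]
force: [0.2, 0.7, -2.0]
width: 0.0429
gripper_force: 41.2
time_s: 47.87
eef_pos: [0.4617, -0.419, 0.0459]
ee_rot: [[-0.943, 0.333, 0.002], [0.333, 0.943, -0.002], [-0.003, -0.002, -1.0]]
force: [0.1, -0.8, -0.8]
width: 0.0428
gripper_force: 41.2
tcp [ 0.4617 -0.419   0.0459] w 0.0428 total [ 0.07  0.06 -0.  ] 1 calls of [ 0.07  0.06 -0.  ] quarter [ 0.02  0.02 -0.  ]
tcp [ 0.4615 -0.4188  0.0456] w 0.0432
cap [114.  71.  39.] circle 0.4618 -0.4192 r 0.0218 mean [ 0.4509 -0.4151  0.0981] tool cm [ 1.12 -0.   -0.  ]
```

```bash
python3 -m crank '[{"tx":0,"ty":0,"tz":1.5,"twist":0},{"tx":0,"ty":0,"tz":2.5,"twist":0},{"tx":0,"ty":0,"tz":2.8,"twist":0},{"tx":0,"ty":0,"tz":2.8,"twist":0},{"tx":0,"ty":0,"tz":2.8,"twist":0}]'
python3 -m crank '[{"tx":0,"ty":0,"tz":0,"twist":0},{"tx":0,"ty":0,"tz":0,"twist":0},{"tx":0,"ty":0,"tz":0,"twist":0},{"tx":0,"ty":0,"tz":0,"twist":0}]' 1
python3 -m crank '[{"tx":0,"ty":0,"tz":-3,"twist":0},{"tx":0,"ty":0,"tz":-7,"twist":0},{"tx":0,"ty":0,"tz":-11,"twist":0},{"tx":0,"ty":0,"tz":-13.8,"twist":0}]'
python3 -m crank '[{"tx":0,"ty":0,"tz":0,"twist":0},{"tx":0,"ty":0,"tz":0,"twist":0},{"tx":0,"ty":0,"tz":0,"twist":0}]'
python3 -c "
from h import *
cap()"
python3 -m crank '[{"tx":0.7,"ty":1.6,"tz":0,"twist":0},{"tx":1.8,"ty":4.1,"tz":0,"twist":0},{"tx":3.2,"ty":7.1,"tz":0,"twist":0},{"tx":4.7,"ty":10.3,"tz":0,"twist":0},{"tx":6.16,"ty":13.6,"tz":0,"twist":0}]'
python3 -m crank '[{"tx":1.54,"ty":3.4,"tz":0,"twist":0},{"tx":3.08,"ty":6.8,"tz":0,"twist":0},{"tx":4.62,"ty":10.2,"tz":0,"twist":0},{"tx":6.16,"ty":13.6,"tz":0,"twist":0}]'
python3 -m crank '[{"tx":1.54,"ty":3.4,"tz":0,"twist":0},{"tx":3.08,"ty":6.8,"tz":0,"twist":0},{"tx":4.62,"ty":10.2,"tz":0,"twist":0},{"tx":6.16,"ty":13.6,"tz":0,"twist":0}]'
python3 -m crank '[{"tx":1.54,"ty":3.4,"tz":0,"twist":0},{"tx":3.08,"ty":6.8,"tz":0,"twist":0},{"tx":4.62,"ty":10.2,"tz":0,"twist":0},{"tx":6.16,"ty":13.6,"tz":0,"twist":0}]'
python3 -m crank '[{"tx":1.5,"ty":3.3,"tz":0,"twist":0},{"tx":3,"ty":6.6,"tz":0,"twist":0},{"tx":4.4,"ty":9.7,"tz":0,"twist":0},{"tx":5.5,"ty":12.1,"tz":0,"twist":0},{"tx":6.16,"ty":13.6,"tz":0,"twist":0}]'
python3 -m crank '[{"tx":0,"ty":0,"tz":1,"twist":0},{"tx":0,"ty":0,"tz":3,"twist":0},{"tx":0,"ty":0,"tz":3,"twist":0},{"tx":0,"ty":0,"tz":3,"twist":0},{"tx":0,"ty":0,"tz":3,"twist":0}]'
python3 -c "
from h import *
cap()"
```

```text
time_s: 48.33
eef_pos: [0.4608, -0.418, 0.0161]
ee_rot: [[-0.943, 0.333, -0.0], [0.333, 0.943, 0.0], [0.0, 0.0, -1.0]]
force: [0.3, 0.7, -1.8]
width: 0.043
gripper_force: 41.3
time_s: 48.67
eef_pos: [0.461, -0.4182, 0.0163]
ee_rot: [[-0.943, 0.333, 0.0], [0.333, 0.943, -0.0], [-0.0, -0.0, -1.0]]
force: [0.6, 0.1, 0.0]
width: 0.0854
gripper_force: 0.0
time_s: 49.0
eef_pos: [0.4616, -0.419, 0.158]
ee_rot: [[-0.943, 0.333, 0.002], [0.333, 0.943, -0.003], [-0.003, -0.002, -1.0]]
force: [0.3, -1.2, 1.2]
width: 0.0853
gripper_force: 0.0
time_s: 49.25
eef_pos: [0.4605, -0.4176, 0.1534]
ee_rot: [[-0.943, 0.333, -0.001], [0.333, 0.943, 0.001], [0.001, 0.001, -1.0]]
force: [-0.5, 1.2, -1.3]
width: 0.0857
gripper_force: 0.0
tcp [ 0.4601 -0.4171  0.1524] w 0.0855
cap [187.  72.  64.] circle 0.4614 -0.4185 r 0.016 mean [ 0.461  -0.4181  0.0956] tool cm [-0.12 -0.07 -0.  ]
cap [206. 174.  69.] circle 0.533 -0.339 r 0.0156 mean [ 0.5298 -0.3356  0.0957] tool cm [-3.850e+00  1.001e+01  1.000e-02]
time_s: 49.72
eef_pos: [0.4465, -0.2672, 0.1517]
ee_rot: [[-0.942, 0.334, -0.003], [0.334, 0.942, 0.003]
[... 445 characters left out ...]
0
time_s: 50.72
eef_pos: [0.408, 0.1786, 0.1524]
ee_rot: [[-0.943, 0.333, -0.003], [0.333, 0.943, -0.0], [0.003, -0.001, -1.0]]
force: [0.9, -0.0, -0.4]
width: 0.0853
gripper_force: 0.0
time_s: 51.13
eef_pos: [0.3951, 0.3278, 0.152]
ee_rot: [[-0.944, 0.331, -0.003], [0.331, 0.944, -0.001], [0.003, -0.002, -1.0]]
force: [-0.1, -0.0, 0.1]
width: 0.0857
gripper_force: 0.0
time_s: 51.55
eef_pos: [0.3969, 0.3248, 0.1236]
ee_rot: [[-0.943, 0.334, -0.001], [0.334, 0.943, -0.001], [0.001, -0.001, -1.0]]
force: [-0.4, 0.3, 0.3]
width: 0.0852
gripper_force: 0.0
tcp [0.3975 0.3251 0.1243] w 0.0852
cap [ 66. 152.  92.] circle 0.3965 0.3252 r 0.0156 mean [0.3962 0.3253 0.0947] tool cm [ 0.12 -0.02  0.  ]
```

```bash
python3 -m crank '[{"tx":0.1,"ty":0,"tz":3,"twist":0},{"tx":0.1,"ty":0,"tz":6.5,"twist":0},{"tx":0.1,"ty":0,"tz":9.5,"twist":0},{"tx":0.1,"ty":0,"tz":11,"twist":0},{"tx":0.1,"ty":0,"tz":11,"twist":0}]'
python3 -m crank '[{"tx":0,"ty":0,"tz":0,"twist":0},{"tx":0,"ty":0,"tz":0,"twist":0},{"tx":0,"ty":0,"tz":0,"twist":0},{"tx":0,"ty":0,"tz":0,"twist":0}]'
python3 -m crank '[{"tx":0,"ty":0,"tz":0,"twist":0},{"tx":0,"ty":0,"tz":0,"twist":0},{"tx":0,"ty":0,"tz":0,"twist":0},{"tx":0,"ty":0,"tz":0,"twist":0},{"tx":0,"ty":0,"tz":0,"twist":0}]' 0 40
python3 -m crank '[{"tx":0,"ty":0,"tz":0,"twist":0},{"tx":0,"ty":0,"tz":0,"twist":0}]'
python3 -m crank '[{"tx":0,"ty":0,"tz":-2,"twist":0},{"tx":0,"ty":0,"tz":-6,"twist":0},{"tx":0,"ty":0,"tz":-10,"twist":0},{"tx":0,"ty":0,"tz":-13,"twist":0},{"tx":0,"ty":0,"tz":-14,"twist":0}]'
python3 -m crank '[{"tx":-0.6,"ty":-1.4,"tz":0,"twist":0},{"tx":-1.5,"ty":-3.6,"tz":0,"twist":0},{"tx":-2.6,"ty":-6.3,"tz":0,"twist":0},{"tx":-3.75,"ty":-9.1,"tz":0,"twist":0},{"tx":-4.91,"ty":-11.87,"tz":0,"twist":0}]'
python3 -m crank '[{"tx":-1.23,"ty":-2.97,"tz":0,"twist":0},{"tx":-2.45,"ty":-5.94,"tz":0,"twist":0},{"tx":-3.68,"ty":-8.9,"tz":0,"twist":0},{"tx":-4.91,"ty":-11.87,"tz":0,"twist":0}]'
python3 -m crank '[{"tx":-1.23,"ty":-2.97,"tz":0,"twist":0},{"tx":-2.45,"ty":-5.94,"tz":0,"twist":0},{"tx":-3.68,"ty":-8.9,"tz":0,"twist":0},{"tx":-4.91,"ty":-11.87,"tz":0,"twist":0}]'
python3 -m crank '[{"tx":-1.23,"ty":-2.97,"tz":0,"twist":0},{"tx":-2.45,"ty":-5.94,"tz":0,"twist":0},{"tx":-3.68,"ty":-8.9,"tz":0,"twist":0},{"tx":-4.91,"ty":-11.87,"tz":0,"twist":0}]'
python3 -m crank '[{"tx":-1.2,"ty":-2.9,"tz":0,"twist":0},{"tx":-2.4,"ty":-5.8,"tz":0,"twist":0},{"tx":-3.5,"ty":-8.4,"tz":0,"twist":0},{"tx":-4.4,"ty":-10.6,"tz":0,"twist":0},{"tx":-4.91,"ty":-11.87,"tz":0,"twist":0}]'
python3 -m crank '[{"tx":0,"ty":0,"tz":2,"twist":0},{"tx":0,"ty":0,"tz":5,"twist":0},{"tx":0,"ty":0,"tz":8,"twist":0},{"tx":0,"ty":0,"tz":10,"twist":0},{"tx":0,"ty":0,"tz":11,"twist":0}]'
python3 -m crank '[{"tx":0,"ty":0,"tz":0,"twist":0},{"tx":0,"ty":0,"tz":0,"twist":0},{"tx":0,"ty":0,"tz":0,"twist":0},{"tx":0,"ty":0,"tz":0,"twist":0},{"tx":0,"ty":0,"tz":0,"twist":0}]'
python3 -c "
from h import *
go(.4298,-.316); cap()"
```

```text
time_s: 52.02
eef_pos: [0.394, 0.3244, 0.0113]
ee_rot: [[-0.943, 0.334, -0.005], [0.334, 0.943, -0.003], [0.004, -0.004, -1.0]]
force: [0.1, -1.2, -0.0]
width: 0.0854
gripper_force: 0.0
time_s: 52.35
eef_pos: [0.3976, 0.3267, 0.0159]
ee_rot: [[-0.943, 0.333, 0.003], [0.333, 0.943, 0.001], [-0.002, 0.002, -1.0]]
force: [0.2, 0.5, 0.5]
width: 0.0853
gripper_force: 0.0
time_s: 52.77
eef_pos: [0.3963, 0.3262, 0.0146]
ee_rot: [[-0.943, 0.333, 0.0], [0.333, 0.943, 0.0], [-0.0, 0.0, -1.0]]
force: [-2.5, -1.5, 4.9]
width: 0.0428
gripper_force: 40.6
time_s: 52.93
eef_pos: [0.3963, 0.3261, 0.0146]
ee_rot: [[-0.943, 0.333, 0.0], [0.333, 0.943, -0.0], [-0.0, 0.0, -1.0]]
force: [-1.0, -1.6, 4.9]
width: 0.0429
gripper_force: 40.6
time_s: 53.35
eef_pos: [0.3987, 0.3275, 0.1593]
ee_rot: [[-0.943, 0.333, 0.007], [0.333, 0.943, 0.004], [-0.006, 0.006, -1.0]]
force: [1.0, 0.8, -1.0]
width: 0.0431
gripper_force: 41.4
time_s: 53.77
eef_pos: [0.4018, 0.1966, 0.1528]
ee_rot: [[-0.943, 0.332, -0.002], [0.332, 0.943, -0.0], [0.002, -0.001, -1.0]]
force: [1.2, -0.1, -1.9]
width: 0.043
gripper_force: 41.3
time
[... 790 characters left out ...]
0.943, 0.333, -0.004], [0.333, 0.943, 0.005], [0.006, 0.004, -1.0]]
force: [-0.9, 0.9, -1.5]
width: 0.0428
gripper_force: 41.3
time_s: 56.02
eef_pos: [0.4307, -0.3162, 0.0456]
ee_rot: [[-0.943, 0.333, 0.002], [0.333, 0.943, -0.002], [-0.002, -0.001, -1.0]]
force: [0.8, -0.1, -0.5]
width: 0.0428
gripper_force: 41.3
tcp [ 0.4307 -0.3162  0.0456] w 0.0428 total [ 0.09 -0.01 -0.  ] 1 calls of [ 0.09 -0.01 -0.  ] quarter [ 0.02 -0.   -0.  ]
tcp [ 0.4305 -0.316   0.0454] w 0.0426
cap [117.  76.  43.] circle 0.4307 -0.3161 r 0.0218 mean [ 0.4198 -0.3121  0.098 ] tool cm [ 1.13  0.01 -0.  ]
cap [181.  36.  33.] circle 0.4651 -0.4098 r 0.0087 mean [ 0.4668 -0.408   0.0956] tool cm [-6.49 -7.47  0.02]
```

Green is centred too. I'll set it down, release, lift clear and verify.

```bash
python3 -m crank '[{"tx":0,"ty":0,"tz":1.5,"twist":0},{"tx":0,"ty":0,"tz":2.5,"twist":0},{"tx":0,"ty":0,"tz":2.8,"twist":0},{"tx":0,"ty":0,"tz":2.8,"twist":0},{"tx":0,"ty":0,"tz":2.8,"twist":0}]'
python3 -m crank '[{"tx":0,"ty":0,"tz":0,"twist":0},{"tx":0,"ty":0,"tz":0,"twist":0},{"tx":0,"ty":0,"tz":0,"twist":0},{"tx":0,"ty":0,"tz":0,"twist":0}]' 1
python3 -m crank '[{"tx":0,"ty":0,"tz":-3,"twist":0},{"tx":0,"ty":0,"tz":-7,"twist":0},{"tx":0,"ty":0,"tz":-11,"twist":0},{"tx":0,"ty":0,"tz":-14.5,"twist":0},{"tx":0,"ty":0,"tz":-17,"twist":0}]'
python3 -m crank '[{"tx":4,"ty":0,"tz":-1,"twist":0},{"tx":7,"ty":0,"tz":-2,"twist":0},{"tx":8,"ty":0,"tz":-2,"twist":0},{"tx":8,"ty":0,"tz":-2,"twist":0},{"tx":8,"ty":0,"tz":-2,"twist":0}]'
python3 -m crank '[{"tx":0,"ty":0,"tz":0,"twist":0},{"tx":0,"ty":0,"tz":0,"twist":0},{"tx":0,"ty":0,"tz":0,"twist":0}]'
python3 -c "
from h import *
c=cap(); c=cam('scene'); i=c['img'][120:320,100:500]; cv2.imwrite('pics/s12.png',cv2.resize(i[:,:,::-1],None,fx=2,fy=2)); print(bot.get_state()['force'],bot.get_state()['width'])"
```

```text
time_s: 56.48
eef_pos: [0.4298, -0.3153, 0.0161]
ee_rot: [[-0.943, 0.333, -0.0], [0.333, 0.943, 0.0], [0.0, 0.0, -1.0]]
force: [0.3, 0.1, -0.8]
width: 0.0431
gripper_force: 41.3
time_s: 56.82
eef_pos: [0.43, -0.3155, 0.0163]
ee_rot: [[-0.943, 0.333, 0.0], [0.333, 0.943, -0.0], [-0.0, -0.0, -1.0]]
force: [0.0, 0.4, -0.1]
width: 0.0853
gripper_force: 0.0
time_s: 57.23
eef_pos: [0.4307, -0.3163, 0.1901]
ee_rot: [[-0.943, 0.333, 0.003], [0.333, 0.943, -0.003], [-0.004, -0.002, -1.0]]
force: [1.1, -0.6, 0.1]
width: 0.0854
gripper_force: 0.0
time_s: 57.65
eef_pos: [0.3546, -0.2889, 0.2063]
ee_rot: [[-0.942, 0.334, 0.001], [0.334, 0.942, -0.001], [-0.001, -0.0, -1.0]]
force: [-0.1, -0.4, -0.2]
width: 0.0851
gripper_force: 0.0
time_s: 57.9
eef_pos: [0.3549, -0.2887, 0.2055]
ee_rot: [[-0.943, 0.333, -0.001], [0.333, 0.943, 0.001], [0.001, 0.001, -1.0]]
force: [0.1, -0.9, 0.2]
width: 0.0857
gripper_force: 0.0
tcp [ 0.3548 -0.2887  0.2056] w 0.0857
cap [ 68. 126.  73.] circle 0.4296 -0.3156 r 0.0153 mean [ 0.4294 -0.3153  0.0958] tool cm [-7.92 -0.03 -0.01]
cap [190.  45.  40.] circle 0.4606 -0.4172 r 0.0153 mean [ 0.4573 -0.4138  0.0958] tool cm [-13.83  -8.38  -0.02]
[-0.25884871 -0.86144748 -0.74463039] 0.08504958312558504
```

View pics/s12.png

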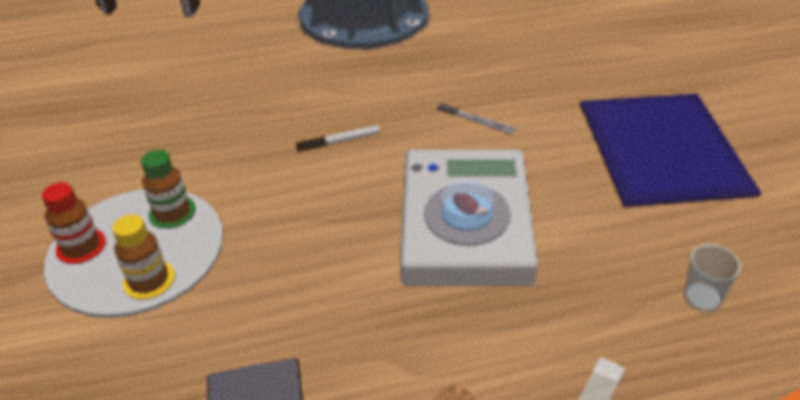

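The crop shows the dish in the middle of the pan (467,207), all three bottles upright on their own seats, the lid empty and the gripper clear.

```bash
python3 -c "
from h import *
print(bot.hand_in())"
```

```text
the job is handed in; nothing more can be done
None
```

The job is handed in: the dish is on the pan, measured about 2 mm off centre, and each bottle is upright within about 1 mm of the middle of its own seat; I first closed on the yellow bottle's cap by mistake (about 15 N), then regripped lower.

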